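# Put the shopping away: tins down the sloped rack, cartons in a column

### The job

Put the spice tins and cartons away: set each tin lid up in a lane of its own at the open upper end of the sloped rack and let it slide down under the clear cover until it rests against the stop board. Stack the closed cartons squarely in one column at the middle of the wooden board, their long sides along the board's short sides, the largest at the bottom and the smallest at the top. Leave the timer, the ramekin and the mug where they are.

Things in the scene. Friction and masses are not known exactly. Their poses are not given: they have to be found in the camera images.
- tin_rack: fixed rack, 210 mm long (x), 250 wide (y), three lanes side by side. Its steel floor falls 15 degrees (0.2618 rad) toward the rack's +x (away from the robot) to a wooden stop board, and is 205 mm long up the slope from it. It is very slippery: a tin let go on it slides to the stop by itself. Origin: on the worktop under its middle, z up
- rack_stop (a point): where the rack's floor meets the stop board's face, in the middle of the rack's width, 100 mm along the rack's +x from its origin and 18 mm above the worktop; axes parallel to the rack's. A seated tin's origin lies about 28 mm before it (-x) and about 7.5 mm above it
- lane_1 (a point): lane 1: point on its floor, in the middle of its width, 150 mm up the slope from the stop, a good place to set a tin down; axes level, parallel to the rack's. The lane is 72 mm wide, runs along the rack's x and lies at the rack's y = -76 mm; ribs 4 mm wide and 14 mm above the floor part the lanes, outer walls are as low
- lane_2 (a point): lane 2: point on its floor, in the middle of its width, 150 mm up the slope from the stop, a good place to set a tin down; axes level, parallel to the rack's. The lane is 72 mm wide, runs along the rack's x and lies at the rack's y = 0 mm; ribs 4 mm wide and 14 mm above the floor part the lanes, outer walls are as low
- lane_3 (a point): lane 3: point on its floor, in the middle of its width, 150 mm up the slope from the stop, a good place to set a tin down; axes level, parallel to the rack's. The lane is 72 mm wide, runs along the rack's x and lies at the rack's y = 76 mm; ribs 4 mm wide and 14 mm above the floor part the lanes, outer walls are as low
- cover_edge (a point): upper front edge (middle of the wooden lip) of the clear cover that roofs the lowest 61 mm of all lanes, with a side board at each end. Its top is 72 mm, its underside 66 mm above the floor, measured square to the floor; a seated tin is wholly under it and a gripper does not fit there. Uphill of this edge the lanes are open above
- cabinet_edge (a point): point on the lower front edge of the wall cabinets that hang over the back of the worktop, all along y: keep wrist and forearm on the robot's side of it when they are higher than it; door knobs stand 28 mm out from it about 0.1 m higher up, at y = -0.38 and -0.51
- board: fixed wooden serving board, 150 mm (x) by 120 mm (y), 12 mm thick; origin: centre of its underside on the worktop, z up
- tin_1: closed round metal spice tin with a pressed lid, standing lid up, 58 mm across and 46 mm high, about 0.16 kg; origin: centre of its underside, z up its axis
- tin_2: closed round metal spice tin with a pressed lid, standing lid up, 58 mm across and 46 mm high, about 0.16 kg; origin: centre of its underside, z up its axis
- tin_3: closed round metal spice tin with a pressed lid, standing lid up, 58 mm across and 46 mm high, about 0.16 kg; origin: centre of its underside, z up its axis
- carton_large: closed plain cardboard carton lying flat, 64 mm (x) by 90 mm (y), 40 mm high, about 0.15 kg; origin: centre of its underside, x along its short side, y along its long side, z up
- carton_medium: closed plain cardboard carton lying flat, 53 mm (x) by 76 mm (y), 40 mm high, about 0.12 kg; origin: centre of its underside, x along its short side, y along its long side, z up
- carton_small: closed plain cardboard carton lying flat, 42 mm (x) by 60 mm (y), 40 mm high, about 0.09 kg; origin: centre of its underside, x along its short side, y along its long side, z up
- kitchen_timer: bystander: round kitchen timer, 68 mm across, 57 mm high; origin: centre of its underside
- ramekin: bystander: white ramekin, 78 mm across, 40 mm high; origin: centre of its underside
- mug_2: bystander: small patterned mug, 60 by 83 mm with its handle, 52 mm high; origin: centre of its underside
There are look-alikes about, which are no part of the job. What is shaped like the tin_2 but turquoise is not meant.

How it is judged:
At the end, for the whole second after the job is handed in: Each tin rests lid up (tilt under 0.4 rad) in a lane, origin 15 to 40 mm before the stop board. The cartons lie flat in one column on the board, largest lowest, smallest on top, in plan within 20 mm of its centre, 15 mm of one another and 0.14 rad of its axes (x along x). All at rest (x of tin_1 in the frame of rack_stop between -0.04 and -0.015 m and z of tin_1 in the frame of rack_stop between -0.005 and 0.022 m and y of tin_1 in the frame of rack_stop between -0.115 and 0.115 m and angle between each of tin_1, tin_2, tin_3's own z axis and vertical below 0.4 rad and linear speed of each of tin_1, tin_2, tin_3, carton_large, carton_medium, carton_small below 0.01 m/s and x of tin_2 in the frame of rack_stop between -0.04 and -0.015 m and z of tin_2 in the frame of rack_stop between -0.005 and 0.022 m and y of tin_2 in the frame of rack_stop between -0.115 and 0.115 m and x of tin_3 in the frame of rack_stop between -0.04 and -0.015 m and z of tin_3 in the frame of rack_stop between -0.005 and 0.022 m and y of tin_3 in the frame of rack_stop between -0.115 and 0.115 m and horizontal distance between each of carton_large, carton_medium, carton_small and board below 0.02 m and angle between the x axis of each of carton_large, carton_medium, carton_small and the x axis of board, either way round below 0.14 rad and angle between each of carton_large, carton_medium, carton_small's own z axis and vertical below 0.06 rad and z of carton_large in the frame of board between 0.008 and 0.098 m and z of carton_medium in the frame of board between 0.008 and 0.098 m and z of carton_small in the frame of board between 0.008 and 0.098 m and z of each of carton_medium, carton_small in the frame of carton_large above 0.035 m and horizontal distance between each of carton_medium, carton_small and carton_large below 0.015 m and z of carton_small in the frame of carton_medium above 0.035 m and horizontal distance between carton_small and carton_medium below 0.015 m); the robot touches nothing.
It fails at once if the kitchen timer was moved more than 30 mm (distance of kitchen_timer from where it was at the start of the episode above 0.03 m).
It fails at once if the ramekin was moved more than 30 mm (distance of ramekin from where it was at the start of the episode above 0.03 m).
It fails at once if the mug was moved more than 30 mm (distance of mug_2 from where it was at the start of the episode above 0.03 m).
Of tin_1, tin_2, tin_3 only 2 to 3 are there at a start; the rules pass over those that are not, and their reading is None.
At some moment in a run one of tin_1, tin_2, tin_3 may be knocked a few centimetres aside while the robot is not near it.
It also fails if it takes over 210 s, if anything falls off the work surface, if the arm or the gripper's body presses on something with over 40 N, if the wrist force passes 120 N, or if a joint passes its speed limit or range.

### The arm

A 6-joint arm with a two-finger parallel gripper is mounted at the origin on a cart in front of the work surface, level with it; the furniture and walls round the work are solid. World frame = base frame: x ahead of the robot, y to its left, z up, the work surface at z = 0. Lengths are in m, angles in rad, forces in N, time in s.
With the tool pointing down it reaches from about 0.35 to 0.725 m from the base axis. Payload 4.3 kg.
Tool frame: the origin (TCP) lies at the centre of the arm's flange, where the gripper is bolted on; the fingertips stand manip.finger_overhang ahead of it and the grasp point (between the pads) lies 155 mm ahead of it (manip.finger_overhang is the distance from the TCP to the fingertips, in m); z points along the fingers, y is the line along which they close (so a half turn about z gives the same grasp; the last joint's range is limited). The gripper opens to 85 mm and grips with 20 to 120 N. Pads are 22 mm wide; open, the fingers measure 114 mm over their backs; the gripper's body (76 mm by 85 mm) begins 54 mm behind the grasp point. The pads swing forward as they close: fully open they stand 13 mm farther back than shut.
Start: joints at [-1.266, 0.377, 0.081, 1.274, 0, 1.46], TCP at [0.232, -0.526, 0.405] pointing down, gripper open.
Joint ranges: [-2.72, 2.72], [-0.84, 1.66], [-1.02, 1.22], [-1.77, 2.12], [-1.37, 1.28], [-3.14, 3.14]. Speed limits (rad/s): [2.57, 2.57, 3.14, 3.14, 3.14, 3.14].

### API

Orientations are given as a unit quaternion [x, y, z, w].
In Python, from rig import manip gives the robot as it stands.
- The arm moves only by the shell command python3 -m creep 'ROWS' [OPENING] [FORCE]. ROWS is JSON, a list of rows, each an object with "delta_pos": the shift along the world's x, y, z in cm, a list of three; "spin": the turn about the world's z in rad. In form: [{"delta_pos": [x, y, z], "spin": spin}, ...]. A call has 1 to 20 rows; each row shifts and turns the commanded pose from where the row before left it; what a row does not reach is not made up. A row lasts 1/12 s, in which the tool goes at most 41.7 mm and 7.16 degrees, less where a joint would pass 70% of its speed; a pose out of reach is approached as far as the arm can. A call with a gripper value outside its range is refused whole. OPENING is the opening in per cent of the stroke, from 0 (shut) to 100 (fully open), set as the call begins (- or left out, the last holds). The fingers move at their own pace and stop on an object; FORCE is the grip in N (left out, the last holds). Time passes only in rows, so rows that do not move let the fingers close. It gives the time, the measured TCP pose, the force, the opening and the grip force at its end, in the units of the state.
- manip.state(): the state, without advancing time (a new reading comes with each control period).
- manip.snapshot(name): name is "scene" or "side" or "wrist"; returns the picture (480x640x3 uint8, red, green, blue); there is no depth.
- manip.camera_model(name): a dict with "fx", "fy", "cx", "cy" (pixels), "k1" (the pictures are not rectified: a ray, as slopes to the right and down, at radius r is drawn at 1 + k1 r^2 times it, then the intrinsics apply), "origin" and "attitude" of the camera in the world; the wrist camera has in their place "mount" (4x4, takes a point from camera to tool coordinates, whose origin is the TCP and whose axes are the flange's). Camera axes: x right, y down, z forward; pixel columns grow to the right and rows downward; lengths in m; the calibration is good to about 2 mm. A picture is of the moment at which its call begins: read the wrist's pose just before it. camera_model takes no time and is no camera call.
- manip.finish_job(): hands the job in; it is judged then, once.
Trained networks look in the newest picture that a camera, given by its name, has taken for a name from the list of things; names that differ only in an ending like _2 or _b are one class to them, and where a whole thing is asked for, a point or a joint stands for the part that bears it (a point fixed in the world has none). Each returns a list of dicts, best first, with "p" (0 to 1); they miss things now and then, are a little off and sometimes report something else, mostly with a low value. They report only what shows in the picture. A call takes as long as a camera call. They do not tell look-alikes from the thing itself.
- manip.boxes_of(camera, target): "position" ([x, y, z] in m, in the coordinates of the camera as it stood for that picture, good to about 4 mm: the middle of the surface that is visible of it).
- manip.place_of(camera, target): "position" ([x, y, z] in m, in the coordinates of the camera as it stood for that picture, good to about 4 mm: a listed point, or the origin of a listed thing).
The state is a dict: "clock": time; "q": joint angles; "qvel": joint speeds; "joint_efforts": joint torques, N m; "position": TCP position; "tcp_rot": TCP orientation; "force": force on the tool from outside, world axes, zero at the start; "moment": the same for the moment, N m; "opening": opening from 0.0 (shut) to 1.0 (fully open); "grip_force": force on a finger pad.
Only numpy, scipy, OpenCV 4.12 (cv2) and the standard library are available. Lean on these libraries where they do the work, as an engineer would, in place of code of your own. Each camera call takes 0.05 s, during which the arm holds its last target. There are 200 camera calls.

## Working session

There is one attempt and no reset: what is moved stays moved. The work goes in short steps, Python scripts to look and compute and a shell command to move; the robot and the scene stay as the last step left them, time stands still between calls to the robot, and variables do not carry over. Pictures are saved under pics/ and viewed, at most 14 in all, crops included, and the job is handed in when it is done.

```bash
ls; mkdir -p pics; cat > h.py <<'E'
import numpy as np, cv2
from scipy.spatial.transform import Rotation as R
from rig import manip
def cam(name, st=None):
    m=manip.camera_model(name)
    if 'mount' in m:
        st=st or manip.state(); T=np.eye(4); T[:3,:3]=R.from_quat(st['tcp_rot']).as_matrix(); T[:3,3]=st['position']
        T=T@np.array(m['mount'])
    else:
        T=np.eye(4); a=np.array(m['attitude']); T[:3,:3]=a if a.shape==(3,3) else R.from_quat(a).as_matrix(); T[:3,3]=m['origin']
    return m,T
def pix2w(name,u,v,z,st=None):
    m,T=cam(name,st); xd=np.array([(u-m['cx'])/m['fx'],(v-m['cy'])/m['fy']]); x=xd.copy()
    for _ in range(30): x=xd/(1+m['k1']*(x@x))
    d=T[:3,:3]@np.array([x[0],x[1],1]); return T[:3,3]+d*(z-T[2,3])/d[2]
def w2pix(name,p,st=None):
    m,T=cam(name,st); c=T[:3,:3].T@(np.array(p)-T[:3,3]); x=c[:2]/c[2]; x=x*(1+m['k1']*(x@x)); return x*[m['fx'],m['fy']]+[m['cx'],m['cy']]
def snap(name,fn,crop=None,s=1):
    st=manip.state(); im=manip.snapshot(name)[:,:,::-1].copy()
    if crop: im=im[crop[1]:crop[3],crop[0]:crop[2]]
    if s!=1: im=cv2.resize(im,None,fx=s,fy=s,interpolation=cv2.INTER_CUBIC)
    cv2.imwrite('pics/'+fn,im); return st
def find(name,t,st=None,kind='place_of'):
    m,T=cam(name,st); return [(round(d['p'],2),np.round(T[:3,:3]@np.array(d['position'])+T[:3,3],4).tolist()) for d in getattr(manip,kind)(name,t)]
E
python3 - <<'E'
from h import *
print(manip.state(), manip.finger_overhang)
for c in ('scene','side','wrist'): print(c,manip.camera_model(c))
for c in ('scene','side'):
    snap(c,c+'0.png')
    for t in 'tin_rack rack_stop lane_1 lane_2 lane_3 cover_edge cabinet_edge board tin_1 carton_large carton_medium carton_small kitchen_timer ramekin mug_2'.split(): print(c,t,find(c,t))
E
```

```text
pics
{'clock': 0.0, 'q': array([-1.26631422e+00,  3.78056636e-01,  7.96455361e-02,  1.27439194e+00,
        9.56983812e-07,  1.46047138e+00]), 'qvel': array([ 0.0005536 , -0.00209077,  0.00157727,  0.00023176,  0.0014313 ,
       -0.00057462]), 'joint_efforts': array([ 8.13153856e-04, -4.63601017e+01,  2.69877273e+01,  2.07498187e-02,
        1.07865878e-04, -7.13032492e-06]), 'position': array([ 0.23163552, -0.52595445,  0.40377179]), 'tcp_rot': array([ 9.78568386e-01,  2.05919662e-01, -9.67751368e-05, -9.98677343e-04]), 'force': array([-0.21830684, -0.26370182,  0.12775959]), 'moment': array([-0.07855499,  0.01482226, -0.06833361]), 'grip_force': 0.0, 'opening': 0.9980594170578315} 0.1734
scene {'fx': 547.349496994251, 'fy': 547.349496994251, 'cx': 318.6326854917298, 'cy': 236.36001502665636, 'k1': -0.12229725512386416, 'origin': array([-0.15076942,  1.21619126,  1.38670115]), 'attitude': array([-0.22568941,  0.86797373, -0.42979581,  0.10469699])}
side {'fx': 550.9244754318119, 'fy': 550.9244754318119, 'cx': 320.40447293478576, 'cy': 232.7901839044444, 'k1': -0.010769659281564852,
[... 2289 characters left out ...]
0.91, [0.5446, 0.1226, 0.1009]), (0.46, [0.4872, -0.4606, -0.0006])]
side cabinet_edge [(0.58, [0.5847, -0.0041, 0.4533])]
side board [(0.93, [0.447, 0.416, -0.0013])]
side tin_1 [(0.88, [0.4894, -0.349, 0.0044]), (0.75, [0.4903, -0.1206, 0.0001]), (0.62, [0.4541, -0.5744, -0.0042]), (0.6, [0.365, -0.2091, 0.002])]
side carton_large [(0.67, [0.4866, -0.4598, 0.0015]), (0.49, [0.487, 0.1276, -0.0067])]
side carton_medium [(0.84, [0.3703, -0.3346, -0.0028])]
side carton_small [(0.37, [0.5861, 0.1189, 0.0188])]
side kitchen_timer [(0.85, [0.6823, -0.12, -0.0022]), (0.73, [0.4883, -0.4621, -0.001])]
side ramekin []
side mug_2 [(0.79, [0.6729, -0.384, -0.0048]), (0.73, [0.4884, 0.1279, -0.0063])]
```

View pics/scene0.png

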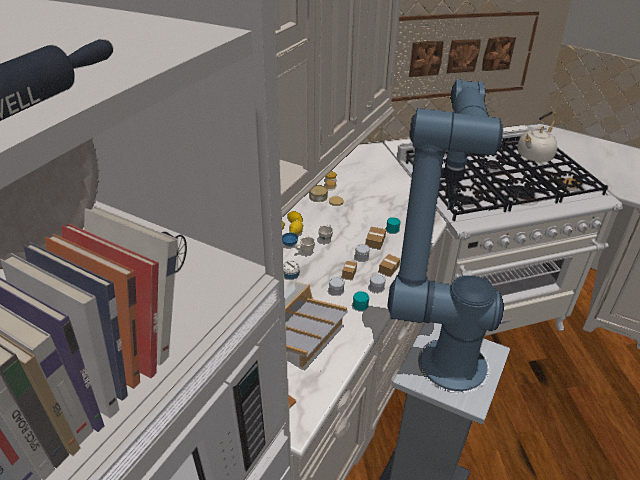

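View pics/side0.png

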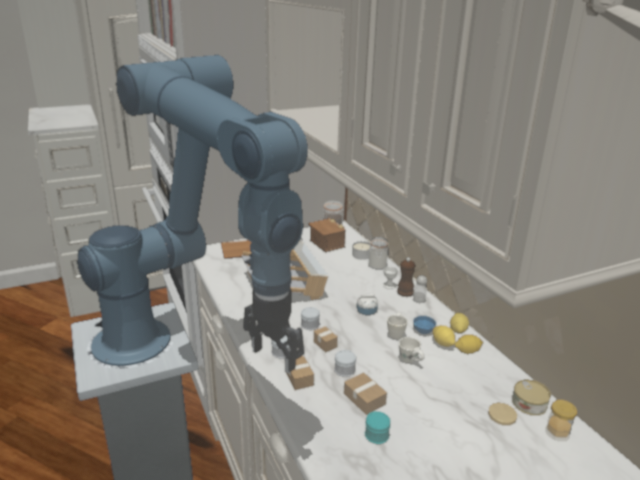

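The scene view shows grey-lidded tins near (362,253), (336,286) and (377,283), turquoise look-alikes at (393,226) and (360,300), and cartons at (375,236), (389,264) and (349,269). The timer is at (291,268), and two mug-like things are at (325,234) and (307,244). The side view shows the board partly at (237,248). I'll check the tins in one close crop.

```bash
python3 - <<'E'
from h import *
im=cv2.imread('pics/scene0.png')[205:365,270:420]; cv2.imwrite('pics/c1.png',cv2.resize(im,None,fx=3.7,fy=3.7,interpolation=cv2.INTER_CUBIC))
# rack fit
def fit(P,Q):
    P=np.array(P);Q=np.array(Q);a=P-P.mean(0);b=Q-Q.mean(0)
    t=np.arctan2((a[:,0]*b[:,1]-a[:,1]*b[:,0]).sum(),(a*b).sum());c,s=np.cos(t),np.sin(t);M=np.array([[c,-s],[s,c]]);return t,Q.mean(0)-M@P.mean(0),(P-P.mean(0))@M.T+Q.mean(0)-Q
L=-.0449
print(fit([[0,0],[0,0],[.1,0],[.1,0],[L,-.076],[L,0],[L,.076],[L,.076]],[[.4927,.1213],[.4879,.126],[.5942,.1161],[.5876,.1152],[.4335,.054],[.4446,.1322],[.45,.2049],[.4531,.2033]]))
for t in ('ramekin','mug_2','tin_1','board'): print(t,find('side',t,kind='boxes_of'),find('scene',t,kind='boxes_of'))
E
```

```text
(np.float64(-0.10039111303128205), array([0.48946072, 0.1249284 ]), array([[-0.00323928,  0.0036284 ],
       [ 0.00156072, -0.0010716 ],
       [-0.00524277, -0.00119386],
       [ 0.00135723, -0.00029386],
       [ 0.00366988, -0.00018895],
       [ 0.00018679, -0.00277161],
       [ 0.00240371,  0.00014574],
       [-0.00069629,  0.00174574]]))
ramekin [] []
mug_2 [(0.69, [0.676, -0.3819, 0.0337]), (0.58, [0.3716, -0.362, 0.0361]), (0.56, [0.6698, -0.1401, 0.0365])] [(0.57, [0.6761, -0.3677, 0.0326])]
tin_1 [(0.95, [0.4478, -0.5917, 0.0436]), (0.84, [0.4843, -0.3632, 0.0447]), (0.84, [0.4864, -0.1369, 0.0348]), (0.62, [0.3487, -0.2269, 0.0238])] [(0.71, [0.4891, -0.1092, 0.038]), (0.68, [0.3825, -0.0815, 0.0375]), (0.6, [0.4531, -0.5564, 0.034]), (0.57, [0.4891, -0.3298, 0.0385]), (0.57, [0.3625, -0.1978, 0.0416])]
board [(0.61, [0.418, 0.4172, 0.0124])] [(0.55, [0.3823, 0.3809, 0.0142])]
```

View pics/c1.png

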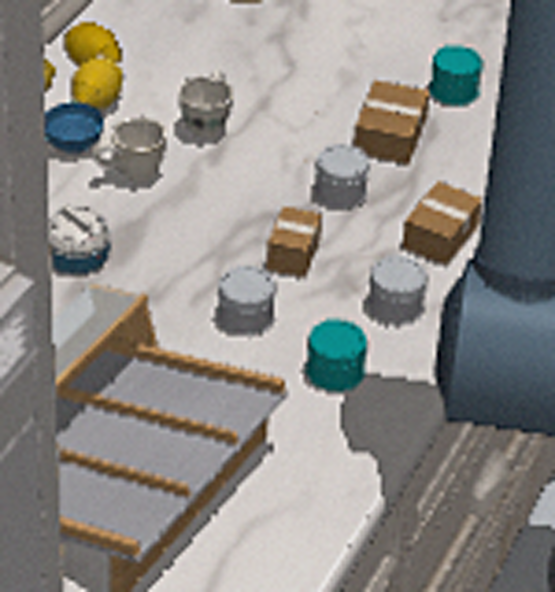

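The crop shows three grey tins at scene pixels (362,253), (336,286) and (377,283), which are the ones I want. The two turquoise tins at (393,226) and (360,300) are excluded. The cartons are the three taped boxes. I'll go to a mid viewpoint for a close look.

```bash
python3 -m creep '[{"delta_pos":[0.8,1.0,0],"spin":0.12},{"delta_pos":[0.8,1.0,0],"spin":0.12},{"delta_pos":[0.8,1.0,0],"spin":0.12},{"delta_pos":[0.8,1.0,0],"spin":0.12},{"delta_pos":[0.8,1.0,0],"spin":0.12},{"delta_pos":[0.8,1.0,0],"spin":0.12},{"delta_pos":[0.8,1.0,0],"spin":0.12},{"delta_pos":[0.8,1.0,0],"spin":0.12},{"delta_pos":[0.8,1.0,0],"spin":0.12},{"delta_pos":[0.8,1.0,0],"spin":0.12},{"delta_pos":[0.8,1.0,0],"spin":0.12},{"delta_pos":[0.8,1.0,0],"spin":0.12},{"delta_pos":[0.8,1.0,0],"spin":0.12},{"delta_pos":[0.8,1.0,0],"spin":0.12},{"delta_pos":[0.8,1.0,0],"spin":0.12},{"delta_pos":[0.8,1.0,0],"spin":0.12},{"delta_pos":[0.8,1.0,0],"spin":0.12},{"delta_pos":[0.8,1.0,0],"spin":0.12},{"delta_pos":[0,0,0],"spin":0},{"delta_pos":[0,0,0],"spin":0}]' 100 40
cat >> h.py <<'E'
def ang(st=None):
    st=st or manip.state(); M=R.from_quat(st['tcp_rot']).as_matrix(); return np.arctan2(M[1,0],M[0,0])
E
python3 - <<'E'
from h import *
st=snap('wrist','w1.png'); print(st['position'],ang(st),st['q'])
for t in 'tin_1 carton_large carton_medium carton_small'.split(): print(t,find('wrist',t,st))
E
```

```text
clock: 3.67
position: [0.3759, -0.3461, 0.4048]
tcp_rot: [0.28, 0.96, -0.0, -0.0]
force: [0.5, -0.8, -1.1]
opening: 0.995
grip_force: 0.0
[ 0.37589044 -0.3460601   0.40482134] 2.5729714643935737 [-8.68219028e-01  2.46589526e-01 -1.01057833e-01  1.22292624e+00
 -3.47032752e-04 -2.99597856e-01]
tin_1 [(0.95, [0.4905, -0.3489, 0.0007]), (0.9, [0.3681, -0.212, -0.0053]), (0.76, [0.38, -0.0972, -0.0033]), (0.73, [0.4881, -0.1237, -0.0036]), (0.65, [0.4615, -0.5746, 0.003])]
carton_large [(0.72, [0.4893, -0.4597, 0.0002])]
carton_medium [(0.71, [0.3713, -0.3297, 0.0])]
carton_small [(0.87, [0.4893, -0.225, 0.0008])]
```

View pics/w1.png

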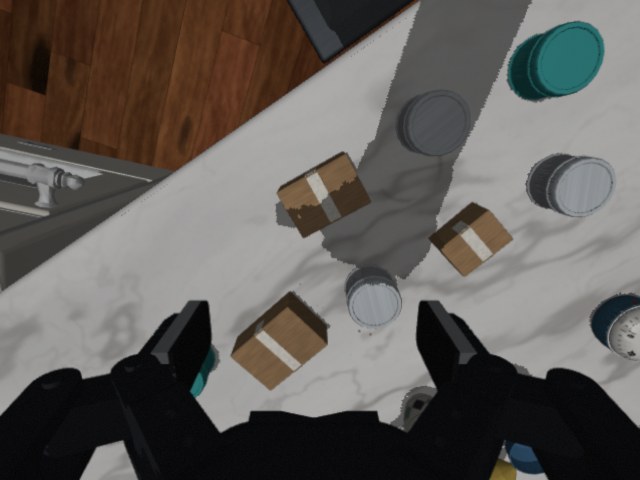

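The wrist view shows tins at (374,297), (436,122) and (583,186), with turquoise ones at (567,57) and (200,370). The cartons are at (280,345) large, (323,193) medium and (472,240) small. I'll get the carton angles by segmentation.

```bash
cat >> h.py <<'E'
def cartons(fn,st,seeds,z=0.04,half=60,cam_='wrist'):
    im=cv2.imread('pics/'+fn); out=[]
    for (u,v) in seeds:
        y0,x0=max(v-half,0),max(u-half,0); c=im[y0:v+half,x0:u+half]; h=cv2.cvtColor(c,cv2.COLOR_BGR2HSV)
        m=((h[...,0]>5)&(h[...,0]<25)&(h[...,1]>70)).astype(np.uint8)
        m=cv2.morphologyEx(m,cv2.MORPH_CLOSE,np.ones((15,15)))
        n,l,s,ce=cv2.connectedComponentsWithStats(m); k=1+np.argmax(s[1:,4]); m=(l==k)
        br=h[...,2][m]; t,_=cv2.threshold(br.reshape(-1,1),0,255,cv2.THRESH_OTSU)
        for mm,nm in ((m,'all'),(m&(h[...,2]>t),'top')):
            mm=cv2.morphologyEx(mm.astype(np.uint8),cv2.MORPH_CLOSE,np.ones((17,17))); mm=cv2.morphologyEx(mm,cv2.MORPH_OPEN,np.ones((5,5)))
            ys,xs=np.nonzero(mm); P=np.array([pix2w(cam_,x+x0,y+y0,z,st)[:2] for x,y in zip(xs[::3],ys[::3])])
            r=cv2.minAreaRect((P*1000).astype(np.float32)); out.append((nm,np.round(r[0]).tolist(),np.round(r[1]).tolist(),round(r[2],1)))
    return out
E
python3 - <<'E'
from h import *
st=manip.state()
for o in cartons('w1.png',st,[(280,345),(323,195),(472,240)]): print(o)
for p,z in (((280,345),.04),((374,305),.046),((436,122),.046),((583,186),.046)): print(p,pix2w('wrist',*p,z,st))
E
```

```text
Traceback (most recent call last):
  File "h.py", line 37, in cartons
    ys,xs=np.nonzero(mm); P=np.array([pix2w(cam_,x+x0,y+y0,z,st)[:2] for x,y in zip(xs[::3],ys[::3])])
                                      ~~~~~^^^^^^^^^^^^^^^^^^^^^
  File "h.py", line 13, in pix2w
    m,T=cam(name,st); xd=np.array([(u-m['cx'])/m['fx'],(v-m['cy'])/m['fy']]); x=xd.copy()
        ~~~^^^^^^^^^
  File "h.py", line 5, in cam
    m=manip.camera_model(name)
ValueError: time passes only in moves, steps and waits
```

```bash
sed -i 's/^def cam(name/import functools\n@functools.lru_cache(None)\ndef cmod(name): return manip.camera_model(name)\ndef cam(name/; s/m=manip.camera_model(name)/m=cmod(name)/' h.py
python3 - <<'E'
from h import *
st=manip.state()
for o in cartons('w1.png',st,[(280,345),(323,195),(472,240)]): print(o)
for p,z in (((280,345),.04),((374,305),.046),((436,122),.046),((583,186),.046)): print(p,pix2w('wrist',*p,z,st))
E
```

```text
('all', [481.0, -459.0], [73.0, 103.0], 10.9)
('top', [487.0, -465.0], [63.0, 88.0], 10.5)
('all', [369.0, -332.0], [75.0, 54.0], 86.2)
('top', [358.0, -332.0], [75.0, 31.0], 87.6)
('all', [483.0, -232.0], [57.0, 59.0], 11.1)
('top', [491.0, -230.0], [41.0, 58.0], 10.8)
(280, 345) [ 0.48339597 -0.45975925  0.04      ]
(374, 305) [ 0.49288054 -0.34811323  0.046     ]
(436, 122) [ 0.36554345 -0.21323971  0.046     ]
(583, 186) [ 0.4892258  -0.12477443  0.046     ]
```

```bash
python3 -m creep '[{"delta_pos":[1.1,2.2,-1],"spin":0.047},{"delta_pos":[1.1,2.2,-1],"spin":0.047},{"delta_pos":[1.1,2.2,-1],"spin":0.047},{"delta_pos":[1.1,2.2,-1],"spin":0.047},{"delta_pos":[1.1,2.2,-1],"spin":0.047},{"delta_pos":[1.1,2.2,-1],"spin":0.047},{"delta_pos":[1.1,2.2,-1],"spin":0.047},{"delta_pos":[1.1,2.2,-1],"spin":0.047},{"delta_pos":[1.1,2.2,-1],"spin":0.047},{"delta_pos":[1.3,2.2,-1],"spin":0.047},{"delta_pos":[0,0,0],"spin":0},{"delta_pos":[0,0,0],"spin":0}]' 100 40
python3 - <<'E'
from h import *
st=snap('wrist','w2.png'); print(st['position'],ang(st))
for t in ('tin_1','lane_1','cover_edge'): print(t,find('wrist',t,st))
E
```

```text
clock: 4.92
position: [0.4877, -0.1257, 0.3041]
tcp_rot: [0.048, 0.999, 0.0, -0.001]
force: [1.0, -0.4, 0.5]
opening: 1.002
grip_force: 0.0
[ 0.48774356 -0.12568397  0.30411924] 3.0455608156278413
tin_1 [(0.87, [0.3831, -0.0971, -0.0022]), (0.79, [0.3693, -0.2104, -0.0038]), (0.63, [0.441, 0.0525, 0.0575]), (0.62, [0.4925, -0.343, 0.0004]), (0.62, [0.4898, -0.1244, -0.0008])]
lane_1 [(0.75, [0.4396, 0.0516, 0.0585])]
cover_edge []
```

View pics/w2.png

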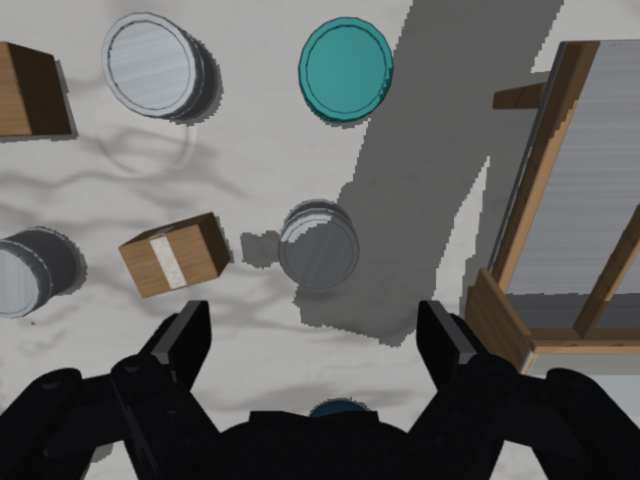

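The grey tin is between the fingers at (318,250), with the turquoise one clear at (346,70) and the small carton at (175,255). I'll descend, grip and lift.

```bash
python3 -m creep '[{"delta_pos":[0.2,0.1,-2],"spin":0},{"delta_pos":[0,0,-2],"spin":0},{"delta_pos":[0,0,-2],"spin":0},{"delta_pos":[0,0,-2],"spin":0},{"delta_pos":[0,0,-2],"spin":0},{"delta_pos":[0,0,-1.4],"spin":0},{"delta_pos":[0,0,-1],"spin":0},{"delta_pos":[0,0,0],"spin":0}]' 100 40
python3 -m creep '[{"delta_pos":[0,0,0],"spin":0},{"delta_pos":[0,0,0],"spin":0},{"delta_pos":[0,0,0],"spin":0},{"delta_pos":[0,0,0],"spin":0},{"delta_pos":[0,0,0],"spin":0},{"delta_pos":[0,0,0],"spin":0},{"delta_pos":[0,0,0],"spin":0},{"delta_pos":[0,0,0],"spin":0},{"delta_pos":[0,0,0],"spin":0},{"delta_pos":[0,0,0],"spin":0}]' 0 40
python3 -m creep '[{"delta_pos":[0,0,1],"spin":0},{"delta_pos":[0,0,2],"spin":0},{"delta_pos":[0,0,3],"spin":0},{"delta_pos":[0,0,3],"spin":0},{"delta_pos":[0,0,3],"spin":0},{"delta_pos":[0,0,2],"spin":0},{"delta_pos":[0,0,0],"spin":0}]'
```

```text
clock: 5.78
position: [0.4886, -0.1257, 0.1792]
tcp_rot: [0.049, 0.999, 0.0, -0.001]
force: [0.4, -0.3, -0.5]
opening: 1.003
grip_force: 0.0
clock: 6.62
position: [0.4906, -0.1255, 0.1821]
tcp_rot: [0.048, 0.999, -0.0, 0.001]
force: [-0.2, 0.5, 6.7]
opening: 0.662
grip_force: 44.0
clock: 7.2
position: [0.4913, -0.1258, 0.3261]
tcp_rot: [0.048, 0.999, -0.001, 0.004]
force: [1.3, 0.3, -0.9]
opening: 0.662
grip_force: 43.2
```

```bash
python3 -m creep '[{"delta_pos":[-0.5,1.8,0],"spin":0},{"delta_pos":[-0.5,1.8,0],"spin":0},{"delta_pos":[-0.5,1.8,0],"spin":0},{"delta_pos":[-0.5,1.8,0],"spin":0},{"delta_pos":[-0.5,1.8,0],"spin":0},{"delta_pos":[-0.5,1.8,0],"spin":0},{"delta_pos":[-0.5,1.8,0],"spin":0},{"delta_pos":[-0.5,1.8,0],"spin":0},{"delta_pos":[-0.6,1.8,0],"spin":0},{"delta_pos":[-0.6,1.7,0],"spin":0},{"delta_pos":[0,0,0],"spin":0},{"delta_pos":[0,0,0],"spin":0}]'
python3 - <<'E'
from h import *
st=snap('wrist','w3.png'); print(st['position'],ang(st))
for t in ('lane_1','cover_edge','tin_rack','rack_stop'): print(t,find('wrist',t,st))
E
```

```text
clock: 8.2
position: [0.437, 0.0542, 0.3201]
tcp_rot: [0.047, 0.999, -0.0, -0.001]
force: [0.2, -0.1, -1.5]
opening: 0.666
grip_force: 43.4
[0.43698151 0.05423474 0.32010707] 3.0466001530340177
lane_1 [(0.97, [0.4553, 0.2034, 0.0534]), (0.9, [0.4389, 0.052, 0.0557]), (0.8, [0.4464, 0.1279, 0.0587]), (0.72, [0.4928, 0.1262, -0.0017])]
cover_edge []
tin_rack [(0.97, [0.4922, 0.1264, -0.0004])]
rack_stop [(0.62, [0.5918, 0.1169, 0.0197])]
```

View pics/w3.png

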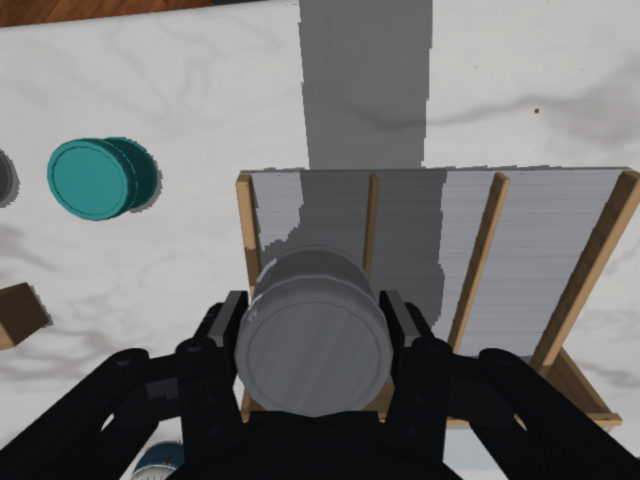

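The held tin at (315,350) is over lane 1, which lies between the ribs at (245,185) and (373,180). I'll lower and release.

```bash
python3 -m creep '[{"delta_pos":[0,-0.1,-1.5],"spin":0},{"delta_pos":[0,0,-1.5],"spin":0},{"delta_pos":[0,0,-1.5],"spin":0},{"delta_pos":[0,0,-1.2],"spin":0},{"delta_pos":[0,0,-0.8],"spin":0},{"delta_pos":[0,0,-0.5],"spin":0},{"delta_pos":[0,0,-0.3],"spin":0},{"delta_pos":[0,0,0],"spin":0}]'
```

```text
clock: 9.12
position: [0.4378, 0.0526, 0.2475]
tcp_rot: [0.049, 0.999, 0.0, -0.0]
force: [-0.1, 0.1, -1.6]
opening: 0.662
grip_force: 43.4
```

```bash
python3 -m creep '[{"delta_pos":[0,0,-0.2],"spin":0},{"delta_pos":[0,0,-0.1],"spin":0},{"delta_pos":[0,0,0],"spin":0}]'
python3 -m creep '[{"delta_pos":[0,0,0],"spin":0},{"delta_pos":[0,0,0],"spin":0},{"delta_pos":[0,0,0],"spin":0},{"delta_pos":[0,0,0],"spin":0},{"delta_pos":[0,0,0],"spin":0},{"delta_pos":[0,0,1],"spin":0},{"delta_pos":[0,0,2],"spin":0},{"delta_pos":[0,0,2],"spin":0},{"delta_pos":[0,0,2],"spin":0},{"delta_pos":[0,0,0],"spin":0}]' 100
python3 - <<'E'
from h import *
st=snap('wrist','w4.png'); print(st['position'],ang(st))
for t in ('tin_1','carton_small'): print(t,find('wrist',t,st),find('scene',t))
E
```

```text
clock: 9.37
position: [0.4388, 0.0527, 0.2458]
tcp_rot: [0.048, 0.999, 0.0, 0.002]
force: [1.8, 1.1, 2.6]
opening: 0.664
grip_force: 43.9
clock: 10.2
position: [0.4392, 0.0527, 0.3182]
tcp_rot: [0.048, 0.999, 0.0, 0.003]
force: [1.2, -0.7, 0.8]
opening: 1.003
grip_force: 0.0
[0.43923792 0.05274575 0.31816694] 3.0448794091385447
tin_1 [(0.82, [0.3829, -0.0978, -0.0021]), (0.77, [0.554, 0.039, 0.0248])] [(0.78, [0.3693, -0.2131, -0.0015]), (0.7, [0.493, -0.1221, -0.0027]), (0.69, [0.4582, -0.5773, 0.0008]), (0.62, [0.4972, -0.345, 0.0029]), (0.58, [0.3839, -0.0953, -0.0036])]
carton_small [(0.72, [0.4893, -0.2265, 0.0017]), (0.58, [0.4391, 0.0524, 0.0556])] [(0.46, [0.491, -0.2295, -0.0016])]
```

View pics/w4.png

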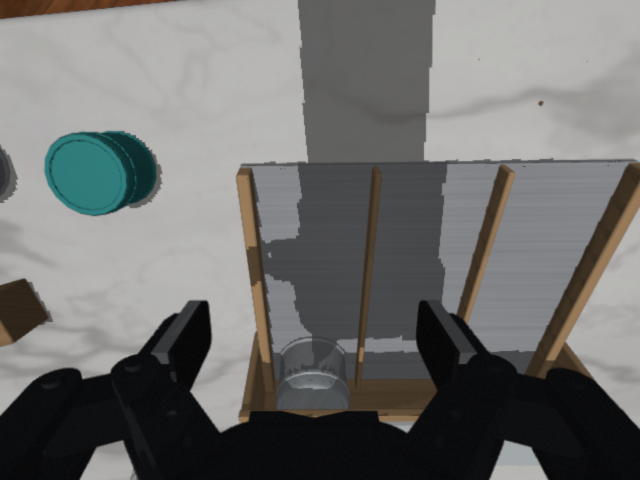

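Tin A slid under the cover to (313,375). Next is the second grey tin.

```bash
python3 -m creep '[{"delta_pos":[-0.7,-2.6,0],"spin":0},{"delta_pos":[-0.7,-2.6,0],"spin":0},{"delta_pos":[-0.7,-2.6,0],"spin":0},{"delta_pos":[-0.7,-2.6,0],"spin":0},{"delta_pos":[-0.7,-2.6,0],"spin":0},{"delta_pos":[-0.7,-2.6,0],"spin":0},{"delta_pos":[-0.7,-2.6,0],"spin":0},{"delta_pos":[-0.7,-2.6,0],"spin":0},{"delta_pos":[-0.7,-2.6,0],"spin":0},{"delta_pos":[-0.8,-3.0,0],"spin":0},{"delta_pos":[0,0,0],"spin":0},{"delta_pos":[0,0,0],"spin":0}]'
python3 - <<'E'
from h import *
st=snap('wrist','w5.png'); print(st['position'],ang(st))
for t in ('tin_1','carton_medium'): print(t,find('wrist',t,st))
E
```

```text
clock: 11.45
position: [0.3661, -0.2122, 0.3138]
tcp_rot: [0.05, 0.999, 0.001, -0.001]
force: [-0.1, -0.5, 0.8]
opening: 0.999
grip_force: 0.0
[ 0.3660825  -0.21215656  0.31376336] 3.0415018947716024
tin_1 [(0.96, [0.491, -0.3476, 0.0003]), (0.88, [0.5551, 0.0401, 0.0241]), (0.84, [0.3702, -0.2091, -0.0057]), (0.74, [0.3828, -0.0993, -0.0019])]
carton_medium [(0.82, [0.369, -0.3327, -0.0009])]
```

```bash
python3 -m creep '[{"delta_pos":[0.2,0.1,-2],"spin":0},{"delta_pos":[0,0,-2],"spin":0},{"delta_pos":[0,0,-2],"spin":0},{"delta_pos":[0,0,-2],"spin":0},{"delta_pos":[0,0,-2],"spin":0},{"delta_pos":[0,0,-2],"spin":0},{"delta_pos":[0,0,-1.3],"spin":0},{"delta_pos":[0,0,0],"spin":0}]' 100 40
python3 -m creep '[{"delta_pos":[0,0,0],"spin":0},{"delta_pos":[0,0,0],"spin":0},{"delta_pos":[0,0,0],"spin":0},{"delta_pos":[0,0,0],"spin":0},{"delta_pos":[0,0,0],"spin":0},{"delta_pos":[0,0,0],"spin":0},{"delta_pos":[0,0,0],"spin":0},{"delta_pos":[0,0,0],"spin":0},{"delta_pos":[0,0,0],"spin":0},{"delta_pos":[0,0,0],"spin":0}]' 0 40
python3 -m creep '[{"delta_pos":[0,0,1],"spin":0},{"delta_pos":[0,0,2],"spin":0},{"delta_pos":[0,0,3],"spin":0},{"delta_pos":[0,0,3],"spin":0},{"delta_pos":[0,0,3],"spin":0},{"delta_pos":[0,0,2],"spin":0},{"delta_pos":[0,0,0],"spin":0}]'
```

```text
clock: 12.27
position: [0.3676, -0.2079, 0.1793]
tcp_rot: [0.047, 0.999, 0.002, -0.002]
force: [-0.5, -0.4, 0.0]
opening: 0.996
grip_force: 0.0
clock: 13.1
position: [0.3693, -0.2104, 0.183]
tcp_rot: [0.048, 0.999, -0.0, 0.001]
force: [-0.8, 3.3, 6.5]
opening: 0.668
grip_force: 43.3
clock: 13.68
position: [0.3703, -0.2114, 0.3266]
tcp_rot: [0.048, 0.999, -0.003, 0.004]
force: [1.0, -0.5, -2.0]
opening: 0.673
grip_force: 43.5
```

```bash
python3 -m creep '[{"delta_pos":[0.5,2.4,0],"spin":0},{"delta_pos":[0.5,2.4,0],"spin":0},{"delta_pos":[0.5,2.4,0],"spin":0},{"delta_pos":[0.5,2.4,0],"spin":0},{"delta_pos":[0.5,2.4,0],"spin":0},{"delta_pos":[0.5,2.4,0],"spin":0},{"delta_pos":[0.5,2.4,0],"spin":0},{"delta_pos":[0.6,2.4,0],"spin":0},{"delta_pos":[0.6,2.4,0],"spin":0},{"delta_pos":[0.6,2.4,0],"spin":0},{"delta_pos":[0.6,2.4,0],"spin":0},{"delta_pos":[0.6,2.4,0],"spin":0},{"delta_pos":[0.6,2.4,0],"spin":0},{"delta_pos":[0.6,2.8,0],"spin":0},{"delta_pos":[0,0,0],"spin":0},{"delta_pos":[0,0,0],"spin":0},{"delta_pos":[0,0,0],"spin":0}]'
python3 - <<'E'
from h import *
st=snap('wrist','w6.png'); print(st['position'],ang(st))
for t in ('lane_2','tin_1'): print(t,find('wrist',t,st))
E
```

```text
clock: 15.1
position: [0.4452, 0.1295, 0.321]
tcp_rot: [0.048, 0.999, -0.0, -0.001]
force: [-0.3, -0.4, -0.6]
opening: 0.669
grip_force: 43.8
[0.44521491 0.12952401 0.32101819] 3.0451190222958124
lane_2 [(0.62, [0.4566, 0.2043, 0.0554]), (0.6, [0.4456, 0.1269, 0.0562]), (0.57, [0.4384, 0.0534, 0.0587])]
tin_1 [(0.77, [0.3828, -0.0993, -0.0014]), (0.57, [0.4442, 0.1311, 0.1299])]
```

```bash
python3 -m creep '[{"delta_pos":[0,-0.1,-1.5],"spin":0},{"delta_pos":[0,0,-1.5],"spin":0},{"delta_pos":[0,0,-1.5],"spin":0},{"delta_pos":[0,0,-1.2],"spin":0},{"delta_pos":[0,0,-0.8],"spin":0},{"delta_pos":[0,0,-0.5],"spin":0},{"delta_pos":[0,0,-0.4],"spin":0},{"delta_pos":[0,0,-0.2],"spin":0},{"delta_pos":[0,0,0],"spin":0}]'
python3 -m creep '[{"delta_pos":[0,0,0],"spin":0},{"delta_pos":[0,0,0],"spin":0},{"delta_pos":[0,0,0],"spin":0},{"delta_pos":[0,0,0],"spin":0},{"delta_pos":[0,0,0],"spin":0},{"delta_pos":[0,0,1],"spin":0},{"delta_pos":[0,0,2],"spin":0},{"delta_pos":[0,0,2],"spin":0},{"delta_pos":[0,0,2],"spin":0},{"delta_pos":[0,0,0],"spin":0}]' 100
python3 - <<'E'
from h import *
st=snap('wrist','w7.png'); print(st['position'],ang(st))
for t in ('tin_1','board'): print(t,find('wrist',t,st))
E
```

```text
clock: 16.0
position: [0.4471, 0.1287, 0.247]
tcp_rot: [0.049, 0.999, 0.0, 0.002]
force: [1.4, -0.4, 1.6]
opening: 0.666
grip_force: 44.1
clock: 16.83
position: [0.4472, 0.129, 0.3193]
tcp_rot: [0.048, 0.999, 0.001, 0.003]
force: [0.5, 1.4, 0.5]
opening: 1.001
grip_force: 0.0
[0.44722303 0.12902808 0.31931306] 3.0449269972855357
tin_1 [(0.84, [0.3816, -0.0966, -0.0031]), (0.83, [0.5511, 0.0396, 0.0256]), (0.66, [0.5608, 0.1168, 0.0208])]
board []
```

```bash
python3 -m creep '[{"delta_pos":[0.2,-2.6,0],"spin":-0.08},{"delta_pos":[0.2,-2.6,0],"spin":-0.08},{"delta_pos":[0.2,-2.6,0],"spin":-0.08},{"delta_pos":[0.2,-2.6,0],"spin":-0.08},{"delta_pos":[0.2,-2.6,0],"spin":-0.08},{"delta_pos":[0.2,-2.6,0],"spin":-0.08},{"delta_pos":[0.2,-2.6,0],"spin":-0.08},{"delta_pos":[0.2,-2.6,0],"spin":-0.08},{"delta_pos":[0.2,-2.6,0],"spin":-0.08},{"delta_pos":[0.3,-2.7,0],"spin":-0.08},{"delta_pos":[0.3,-2.7,0],"spin":-0.08},{"delta_pos":[0.3,-2.7,0],"spin":-0.08},{"delta_pos":[0.3,-2.7,0],"spin":-0.08},{"delta_pos":[0.3,-2.7,0],"spin":-0.08},{"delta_pos":[0.3,-2.7,0],"spin":-0.08},{"delta_pos":[0.3,-2.7,0],"spin":-0.08},{"delta_pos":[0.3,-2.7,0],"spin":-0.08},{"delta_pos":[0.3,-2.7,0],"spin":-0.04},{"delta_pos":[0,0,0],"spin":0},{"delta_pos":[0,0,0],"spin":0}]'
python3 - <<'E'
from h import *
st=snap('wrist','w8.png'); print(st['position'],ang(st))
for t in ('tin_1','carton_large','carton_small'): print(t,find('wrist',t,st))
E
```

```text
clock: 18.65
position: [0.4902, -0.3492, 0.3137]
tcp_rot: [0.681, 0.732, 0.0, -0.001]
force: [-0.3, -0.2, -0.8]
opening: 1.0
grip_force: 0.0
[ 0.49021408 -0.34920478  0.31374311] 1.6430769969407446
tin_1 [(0.9, [0.4932, -0.3476, 0.0031])]
carton_large [(0.68, [0.4867, -0.462, -0.0012])]
carton_small [(0.66, [0.4932, -0.2278, 0.001])]
```

View pics/w8.png

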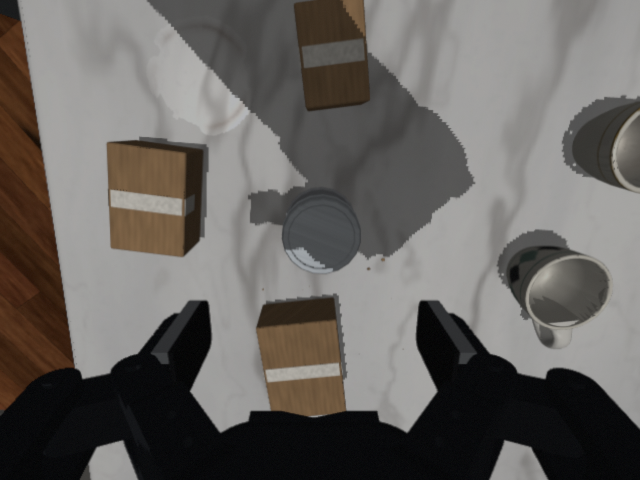

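The tin at (321,235) lies between the fingers and both cartons are clear of them. I'll descend and grip.

```bash
python3 -m creep '[{"delta_pos":[0.1,0.1,-2],"spin":0},{"delta_pos":[0,0,-2],"spin":0},{"delta_pos":[0,0,-2],"spin":0},{"delta_pos":[0,0,-2],"spin":0},{"delta_pos":[0,0,-2],"spin":0},{"delta_pos":[0,0,-2],"spin":0},{"delta_pos":[0,0,-1.3],"spin":0},{"delta_pos":[0,0,0],"spin":0}]' 100 40
python3 -m creep '[{"delta_pos":[0,0,0],"spin":0},{"delta_pos":[0,0,0],"spin":0},{"delta_pos":[0,0,0],"spin":0},{"delta_pos":[0,0,0],"spin":0},{"delta_pos":[0,0,0],"spin":0},{"delta_pos":[0,0,0],"spin":0},{"delta_pos":[0,0,0],"spin":0},{"delta_pos":[0,0,0],"spin":0},{"delta_pos":[0,0,0],"spin":0},{"delta_pos":[0,0,0],"spin":0}]' 0 40
python3 -m creep '[{"delta_pos":[0,0,1],"spin":0},{"delta_pos":[0,0,2],"spin":0},{"delta_pos":[0,0,3],"spin":0},{"delta_pos":[0,0,3],"spin":0},{"delta_pos":[0,0,3],"spin":0},{"delta_pos":[0,0,2],"spin":0},{"delta_pos":[0,0,0],"spin":0}]'
```

```text
clock: 19.52
position: [0.4904, -0.3448, 0.1796]
tcp_rot: [0.68, 0.733, -0.0, -0.003]
force: [-1.1, 1.7, -0.4]
opening: 0.999
grip_force: 0.0
clock: 20.35
position: [0.4925, -0.3477, 0.1845]
tcp_rot: [0.68, 0.733, 0.0, 0.002]
force: [0.3, 1.3, 6.1]
opening: 0.659
grip_force: 43.5
clock: 20.93
position: [0.4929, -0.3484, 0.3287]
tcp_rot: [0.68, 0.733, 0.0, 0.005]
force: [1.3, -0.1, -1.2]
opening: 0.664
grip_force: 43.1
```

```bash
python3 -m creep '[{"delta_pos":[-0.2,2.7,0],"spin":0.07},{"delta_pos":[-0.2,2.7,0],"spin":0.07},{"delta_pos":[-0.2,2.7,0],"spin":0.07},{"delta_pos":[-0.2,2.7,0],"spin":0.07},{"delta_pos":[-0.2,2.7,0],"spin":0.07},{"delta_pos":[-0.2,2.8,0],"spin":0.07},{"delta_pos":[-0.2,2.8,0],"spin":0.07},{"delta_pos":[-0.2,2.8,0],"spin":0.07},{"delta_pos":[-0.2,2.8,0],"spin":0.07},{"delta_pos":[-0.2,2.8,0],"spin":0.07},{"delta_pos":[-0.2,2.8,0],"spin":0.07},{"delta_pos":[-0.2,2.8,0],"spin":0.07},{"delta_pos":[-0.2,2.8,0],"spin":0.07},{"delta_pos":[-0.2,2.8,0],"spin":0.07},{"delta_pos":[-0.2,2.8,0],"spin":0.07},{"delta_pos":[-0.2,2.8,0],"spin":0.07},{"delta_pos":[-0.2,2.8,0],"spin":0.07},{"delta_pos":[-0.1,2.8,0],"spin":0.07},{"delta_pos":[-0.1,2.8,0],"spin":0.07},{"delta_pos":[-0.1,2.4,0],"spin":0.07}]'
python3 -m creep '[{"delta_pos":[0,0,0],"spin":0},{"delta_pos":[0,0,0],"spin":0},{"delta_pos":[0,0,0],"spin":0}]'
python3 - <<'E'
from h import *
st=snap('wrist','w9.png'); print(st['position'],ang(st))
for t in ('lane_2','tin_1','board'): print(t,find('wrist',t,st))
E
```

```text
clock: 22.6
position: [0.4538, 0.2052, 0.3217]
tcp_rot: [0.046, 0.999, -0.0, -0.001]
force: [1.1, 0.2, -1.2]
opening: 0.659
grip_force: 43.0
clock: 22.85
position: [0.4542, 0.2033, 0.322]
tcp_rot: [0.049, 0.999, -0.001, -0.001]
force: [0.1, -1.1, -0.9]
opening: 0.662
grip_force: 43.2
[0.45424907 0.20326423 0.32196225] 3.044128343990361
lane_2 [(0.93, [0.4461, 0.1242, 0.0574]), (0.63, [0.4406, 0.0523, 0.0565]), (0.56, [0.4576, 0.2029, 0.0545])]
tin_1 [(0.6, [0.5519, 0.0393, 0.0242]), (0.59, [0.4501, 0.206, 0.1375])]
board [(0.78, [0.4534, 0.4178, -0.0012])]
```

```bash
python3 -m creep '[{"delta_pos":[0,0,-1.5],"spin":0},{"delta_pos":[0,0,-1.5],"spin":0},{"delta_pos":[0,0,-1.5],"spin":0},{"delta_pos":[0,0,-1.2],"spin":0},{"delta_pos":[0,0,-0.8],"spin":0},{"delta_pos":[0,0,-0.5],"spin":0},{"delta_pos":[0,0,-0.4],"spin":0},{"delta_pos":[0,0,-0.2],"spin":0},{"delta_pos":[0,0,0],"spin":0}]'
python3 -m creep '[{"delta_pos":[0,0,0],"spin":0},{"delta_pos":[0,0,0],"spin":0},{"delta_pos":[0,0,0],"spin":0},{"delta_pos":[0,0,0],"spin":0},{"delta_pos":[0,0,0],"spin":0},{"delta_pos":[0,0,1],"spin":0},{"delta_pos":[0,0,2],"spin":0},{"delta_pos":[0,0,2],"spin":0},{"delta_pos":[0,0,3],"spin":0},{"delta_pos":[0,0,3],"spin":0},{"delta_pos":[-0.5,2,1],"spin":0},{"delta_pos":[-0.5,2,0],"spin":0},{"delta_pos":[-0.5,2,0],"spin":0},{"delta_pos":[-0.5,2,0],"spin":0},{"delta_pos":[0,2,0],"spin":0},{"delta_pos":[0,2,0],"spin":0},{"delta_pos":[0,2,0],"spin":0},{"delta_pos":[0,0,0],"spin":0},{"delta_pos":[0,0,0],"spin":0}]' 100
python3 - <<'E'
from h import *
st=snap('wrist','w10.png'); print(st['position'],ang(st))
for t in ('tin_1','board'): print(t,find('wrist',t,st))
E
```

```text
clock: 23.8
position: [0.4561, 0.2038, 0.248]
tcp_rot: [0.049, 0.999, 0.0, 0.002]
force: [0.4, 0.2, 0.3]
opening: 0.659
grip_force: 43.6
clock: 25.38
position: [0.4345, 0.3444, 0.3671]
tcp_rot: [0.048, 0.999, -0.0, 0.0]
force: [0.3, 0.2, 0.0]
opening: 0.999
grip_force: 0.0
[0.43452838 0.34439391 0.3671475 ] 3.0464231279568574
tin_1 [(0.92, [0.5542, 0.0405, 0.0263]), (0.78, [0.563, 0.1176, 0.0221])]
board [(0.83, [0.4502, 0.4183, 0.0007]), (0.68, [0.6619, 0.4259, -0.0021])]
```

View pics/w10.png

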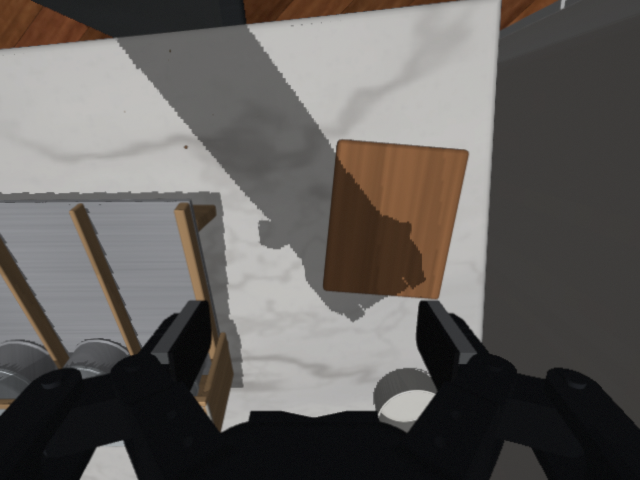

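The board corners are at about (338,139), (468,151), (439,299) and (323,291), with the ramekin behind it at (405,405). I'll compute the board pose.

```bash
python3 - <<'E'
from h import *
st=manip.state()
P=np.array([pix2w('wrist',u,v,.012,st)[:2] for u,v in ((338,139),(468,151),(439,299),(323,291))]); print(P,P.mean(0))
r=cv2.minAreaRect((P*1000).astype(np.float32)); print(r)
for a,b in ((0,3),(1,2)): d=P[b]-P[a]; print(np.hypot(*d),np.arctan2(d[1],d[0]))
for a,b in ((0,1),(3,2)): d=P[b]-P[a]; print(np.hypot(*d),np.arctan2(d[1],d[0])-np.pi/2)
print(find('wrist','ramekin',st))
E
```

```text
[[0.37079231 0.37054893]
 [0.39238101 0.4850372 ]
 [0.53699791 0.46081209]
 [0.51692807 0.34434459]] [0.45427483 0.4151857 ]
((453.8096008300781, 415.1842346191406), (118.18406677246094, 148.46315002441406), 80.22271728515625)
0.14846658464073015 -0.1774293445829341
0.14663186091010313 -0.16597134275426215
0.11650595411455802 -0.18637841790092513
0.118184079751301 -0.17064544688100813
[(0.84, [0.6628, 0.4251, -0.0019])]
```

```bash
python3 -m creep '[{"delta_pos":[0.1,-2.7,0],"spin":0.07},{"delta_pos":[0.1,-2.7,0],"spin":0.07},{"delta_pos":[0.1,-2.7,0],"spin":0.07},{"delta_pos":[0.1,-2.7,0],"spin":0.07},{"delta_pos":[0.1,-2.7,0],"spin":0.07},{"delta_pos":[0.1,-2.7,0],"spin":0.07},{"delta_pos":[0.1,-2.7,0],"spin":0.07},{"delta_pos":[0.1,-2.7,0],"spin":0.07},{"delta_pos":[0.1,-2.7,0],"spin":0.07},{"delta_pos":[0.1,-2.7,0],"spin":0.07},{"delta_pos":[0.1,-2.7,0],"spin":0.07},{"delta_pos":[0.1,-2.7,0],"spin":0.07},{"delta_pos":[0.1,-2.7,0],"spin":0.07},{"delta_pos":[0.1,-2.7,0],"spin":0.07},{"delta_pos":[0.1,-2.7,0],"spin":0.07}]' 100 40
python3 -m creep '[{"delta_pos":[0.2,-2.7,-0.3],"spin":0.053},{"delta_pos":[0.2,-2.7,-0.3],"spin":0.053},{"delta_pos":[0.2,-2.7,-0.3],"spin":0.053},{"delta_pos":[0.2,-2.7,-0.3],"spin":0.053},{"delta_pos":[0.2,-2.7,-0.3],"spin":0.053},{"delta_pos":[0.3,-2.7,-0.3],"spin":0.053},{"delta_pos":[0.3,-2.7,-0.3],"spin":0.053},{"delta_pos":[0.3,-2.7,-0.3],"spin":0.053},{"delta_pos":[0.3,-2.7,-0.3],"spin":0.053},{"delta_pos":[0.3,-2.7,-0.3],"spin":0.053},{"delta_pos":[0.3,-2.7,-0.3],"spin":0.053},{"delta_pos":[0.3,-2.7,-0.3],"spin":0.053},{"delta_pos":[0.3,-2.7,-0.3],"spin":0.053},{"delta_pos":[0.3,-2.7,-0.3],"spin":0.053},{"delta_pos":[0.3,-2.4,-0.3],"spin":0.053},{"delta_pos":[0,0,0],"spin":0},{"delta_pos":[0,0,0],"spin":0}]'
python3 - <<'E'
from h import *
st=snap('wrist','w11.png'); print(st['position'],ang(st),st['q'])
for t in ('carton_large','carton_medium'): print(t,find('wrist',t,st))
for w in ((.487,-.463,.04),(.371,-.332,.04)):
    p=w2pix('wrist',w,st).astype(int); print(p,cartons('w11.png',st,[tuple(p)],half=95))
E
```

```text
clock: 26.83
position: [0.449, -0.0631, 0.367]
tcp_rot: [-0.46, 0.888, -0.0, 0.0]
force: [1.0, 0.5, 0.1]
opening: 1.0
grip_force: 0.0
clock: 28.25
position: [0.4886, -0.4646, 0.321]
tcp_rot: [0.766, -0.643, -0.001, -0.0]
force: [-1.4, 0.1, 0.2]
opening: 0.998
grip_force: 0.0
[ 0.4886332  -0.46464057  0.32104877] -1.396647636160665 [-8.54261780e-01  6.15623720e-01  2.48637908e-01  1.20496751e+00
  5.17766901e-05 -2.59920711e+00]
carton_large [(0.72, [0.4858, -0.4625, 0.0005])]
carton_medium [(0.6, [0.3708, -0.3319, 0.0011])]
[313 236] [('all', [489.0, -467.0], [63.0, 92.0], 10.7), ('top', [488.0, -465.0], [63.0, 89.0], 10.8)]
[419 401] [('all', [385.0, -347.0], [97.0, 53.0], 86.5), ('top', [379.0, -336.0], [70.0, 36.0], 85.7)]
```

View pics/w11.png

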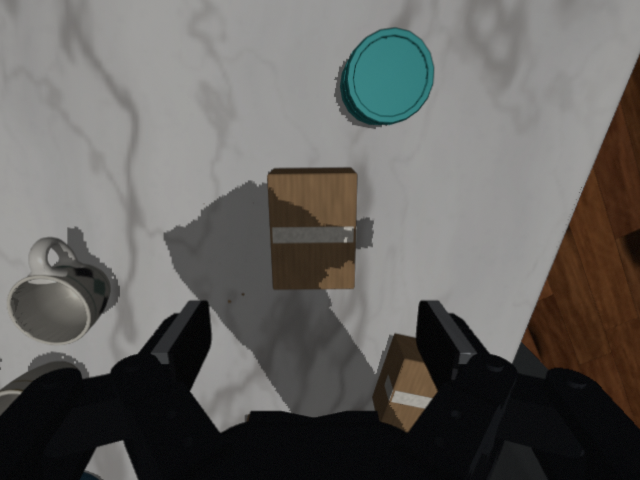

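The large carton at (313,230) is centred between the fingers and well aligned. I'll grip it.

```bash
python3 -m creep '[{"delta_pos":[-0.1,0,-2],"spin":0.01},{"delta_pos":[0,0,-2],"spin":0},{"delta_pos":[0,0,-2],"spin":0},{"delta_pos":[0,0,-2],"spin":0},{"delta_pos":[0,0,-2],"spin":0},{"delta_pos":[0,0,-2],"spin":0},{"delta_pos":[0,0,-1.4],"spin":0},{"delta_pos":[0,0,-0.3],"spin":0},{"delta_pos":[0,0,0],"spin":0}]' 100 30
python3 -m creep '[{"delta_pos":[0,0,0],"spin":0},{"delta_pos":[0,0,0],"spin":0},{"delta_pos":[0,0,0],"spin":0},{"delta_pos":[0,0,0],"spin":0},{"delta_pos":[0,0,0],"spin":0},{"delta_pos":[0,0,0],"spin":0},{"delta_pos":[0,0,0],"spin":0},{"delta_pos":[0,0,0],"spin":0},{"delta_pos":[0,0,0],"spin":0},{"delta_pos":[0,0,0],"spin":0}]' 0 30
python3 -m creep '[{"delta_pos":[0,0,1],"spin":0},{"delta_pos":[0,0,2],"spin":0},{"delta_pos":[0,0,3],"spin":0},{"delta_pos":[0,0,3],"spin":0},{"delta_pos":[0,0,3],"spin":0},{"delta_pos":[0,0,2.5],"spin":0},{"delta_pos":[0,0,1],"spin":0},{"delta_pos":[0,0,0],"spin":0}]'
python3 -c "
from h import *
print(ang(),manip.state()['position'])"
```

```text
clock: 29.15
position: [0.4884, -0.4617, 0.184]
tcp_rot: [0.77, -0.638, -0.001, -0.0]
force: [-0.3, 1.0, 0.6]
opening: 1.002
grip_force: 0.0
clock: 29.98
position: [0.4893, -0.4638, 0.1868]
tcp_rot: [0.77, -0.638, 0.001, 0.0]
force: [-0.2, 1.4, 6.1]
opening: 0.74
grip_force: 35.4
clock: 30.65
position: [0.4894, -0.464, 0.3434]
tcp_rot: [0.77, -0.638, 0.003, 0.001]
force: [0.0, -0.2, -1.9]
opening: 0.74
grip_force: 34.5
-1.3834503637593714 [ 0.48935951 -0.46400825  0.34339362]
```

```bash
python3 -m creep '[{"delta_pos":[-0.1,2.6,0],"spin":-0.02},{"delta_pos":[-0.1,2.6,0],"spin":-0.02},{"delta_pos":[-0.1,2.6,0],"spin":-0.02},{"delta_pos":[-0.1,2.6,0],"spin":-0.02},{"delta_pos":[-0.1,2.6,0],"spin":-0.02},{"delta_pos":[-0.1,2.6,0],"spin":-0.02},{"delta_pos":[-0.1,2.6,0],"spin":-0.02},{"delta_pos":[-0.1,2.6,0],"spin":-0.02},{"delta_pos":[-0.1,2.6,0],"spin":-0.02},{"delta_pos":[-0.1,2.6,0],"spin":-0.02},{"delta_pos":[-0.1,2.6,0],"spin":-0.02},{"delta_pos":[-0.1,2.6,0],"spin":-0.02},{"delta_pos":[-0.1,2.6,0],"spin":-0.02},{"delta_pos":[-0.1,2.6,0],"spin":-0.02},{"delta_pos":[-0.1,2.6,0],"spin":-0.02},{"delta_pos":[-0.1,2.6,0],"spin":-0.02},{"delta_pos":[-0.1,2.6,0],"spin":-0.02}]'
python3 -m creep '[{"delta_pos":[-0.1,2.6,0],"spin":-0.02},{"delta_pos":[-0.1,2.6,0],"spin":0},{"delta_pos":[-0.1,2.6,0],"spin":0},{"delta_pos":[-0.1,2.6,0],"spin":0},{"delta_pos":[-0.1,2.6,0],"spin":0},{"delta_pos":[-0.1,2.6,0],"spin":0},{"delta_pos":[-0.1,2.6,0],"spin":0},{"delta_pos":[-0.1,2.6,0],"spin":0},{"delta_pos":[-0.1,2.6,0],"spin":0},{"delta_pos":[-0.1,2.6,0],"spin":0},{"delta_pos":[-0.1,2.6,0],"spin":0},{"delta_pos":[-0.1,2.6,0],"spin":0},{"delta_pos":[-0.1,2.6,0],"spin":0},{"delta_pos":[-0.1,2.6,0],"spin":0},{"delta_pos":[-0.1,2.6,0],"spin":0},{"delta_pos":[-0.1,2.6,0],"spin":0},{"delta_pos":[-0.1,2.2,0],"spin":0},{"delta_pos":[0,0,0],"spin":0},{"delta_pos":[0,0,0],"spin":0}]'
python3 - <<'E'
from h import *
st=snap('wrist','w12.png'); print(st['position'],ang(st),st['q'],st['force'])
for t in ('board','carton_large','tin_1'): print(t,find('wrist',t,st))
E
```

```text
clock: 32.07
position: [0.4705, -0.0199, 0.3376]
tcp_rot: [-0.651, 0.759, 0.002, -0.001]
force: [0.0, 0.5, -2.3]
opening: 0.74
grip_force: 34.4
clock: 33.65
position: [0.4539, 0.4172, 0.3372]
tcp_rot: [-0.644, 0.765, -0.0, -0.002]
force: [-0.3, 0.4, -2.0]
opening: 0.743
grip_force: 34.4
[0.45394471 0.41724445 0.33720811] -1.7415832562402471 [ 6.40510130e-01  4.88660821e-01  7.73062360e-02  1.16332842e+00
 -2.66344616e-04 -7.59495023e-01] [-0.30687593  0.44939265 -2.01034159]
board []
carton_large [(0.85, [0.4496, 0.4199, 0.1496])]
tin_1 []
```

View pics/w12.png

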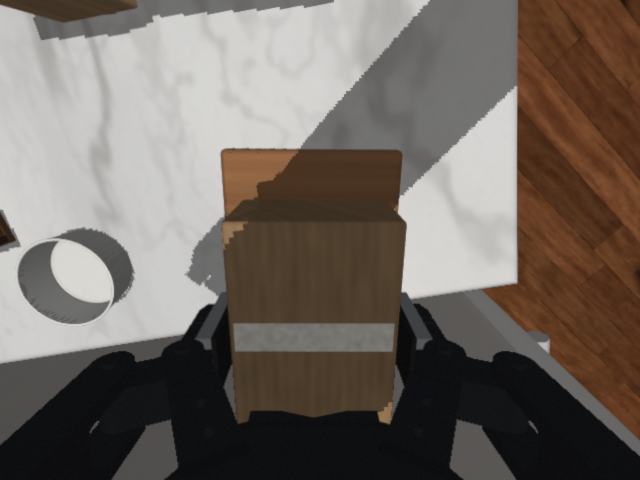

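The held carton is centred over the board, whose near edge is at v≈150 from u=222 to 402, and it is square to it. I'll lower it.

```bash
python3 -m creep '[{"delta_pos":[0,-0.1,-2],"spin":0},{"delta_pos":[0,0,-2],"spin":0},{"delta_pos":[0,0,-2],"spin":0},{"delta_pos":[0,0,-2],"spin":0},{"delta_pos":[0,0,-2],"spin":0},{"delta_pos":[0,0,-1.5],"spin":0},{"delta_pos":[0,0,-1],"spin":0},{"delta_pos":[0,0,-0.5],"spin":0},{"delta_pos":[0,0,-0.4],"spin":0},{"delta_pos":[0,0,-0.2],"spin":0},{"delta_pos":[0,0,0],"spin":0},{"delta_pos":[0,0,0],"spin":0}]'
```

```text
clock: 34.85
position: [0.4551, 0.416, 0.2046]
tcp_rot: [-0.644, 0.765, -0.0, 0.001]
force: [-0.6, 0.5, -2.2]
opening: 0.741
grip_force: 34.5
```

```bash
python3 -m creep '[{"delta_pos":[-0.1,0,-0.2],"spin":0},{"delta_pos":[0,0,-0.2],"spin":0},{"delta_pos":[0,0,-0.1],"spin":0},{"delta_pos":[0,0,0],"spin":0},{"delta_pos":[0,0,0],"spin":0}]'
```

```text
clock: 35.27
position: [0.4537, 0.4158, 0.1988]
tcp_rot: [-0.644, 0.765, 0.0, 0.0]
force: [-0.2, -0.3, -0.4]
opening: 0.745
grip_force: 34.5
```

```bash
python3 -m creep '[{"delta_pos":[0,0,-0.1],"spin":0},{"delta_pos":[0,0,0],"spin":0}]'
python3 -m creep '[{"delta_pos":[0,0,0],"spin":0},{"delta_pos":[0,0,0],"spin":0},{"delta_pos":[0,0,0],"spin":0},{"delta_pos":[0,0,0],"spin":0},{"delta_pos":[0,0,0],"spin":0},{"delta_pos":[0,0,1],"spin":0},{"delta_pos":[0,0,2],"spin":0},{"delta_pos":[0,0,3],"spin":0},{"delta_pos":[0,0,3],"spin":0},{"delta_pos":[0,0,3],"spin":0},{"delta_pos":[0,0,3],"spin":0},{"delta_pos":[0,0,0],"spin":0},{"delta_pos":[0,0,0],"spin":0}]' 100
python3 - <<'E'
from h import *
st=snap('wrist','w13.png'); print(st['position'],ang(st))
print(find('wrist','carton_large',st))
p=w2pix('wrist',(.453,.416,.052),st).astype(int); print(p,cartons('w13.png',st,[tuple(p)],z=.052,half=75))
E
```

```text
clock: 35.43
position: [0.4537, 0.4159, 0.1987]
tcp_rot: [-0.644, 0.765, 0.0, 0.0]
force: [-2.2, -1.2, 4.9]
opening: 0.74
grip_force: 35.3
clock: 36.52
position: [0.4545, 0.4163, 0.351]
tcp_rot: [-0.644, 0.765, -0.0, 0.003]
force: [-0.1, -0.0, 0.4]
opening: 0.998
grip_force: 0.0
[0.454478   0.41630296 0.35095342] -1.7433880936772914
[(0.75, [0.4536, 0.4178, 0.0117])]
[315 226] [('all', [454.0, 408.0], [100.0, 121.0], 80.2), ('top', [450.0, 408.0], [65.0, 150.0], 49.4)]
```

View pics/w13.png

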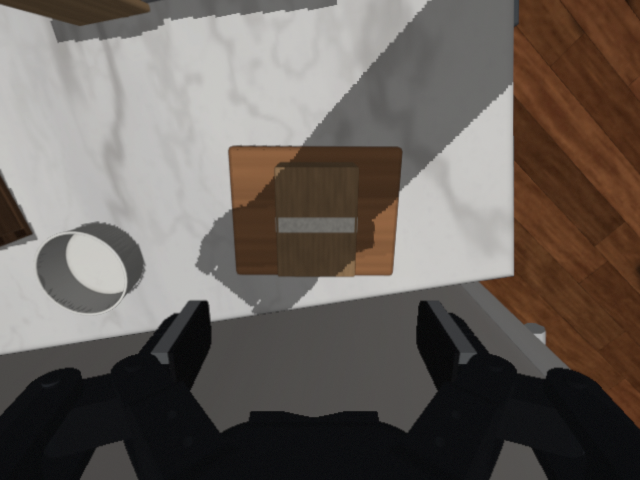

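The large carton sits square on the board, with its tape centre at (317,226) and the board at corners (230,147), (401,147), (394,276) and (237,274). Next is the medium one.

```bash
python3 - <<'E'
from h import *
st=manip.state()
for z,c in ((.012,((230,147),(401,147),(394,276),(237,274))),(.052,((276,167),(358,167),(357,277),(278,277)))):
    P=np.array([pix2w('wrist',u,v,z,st)[:2] for u,v in c]); print(P.mean(0),cv2.minAreaRect((P*1000).astype(np.float32)))
E
python3 -m creep '[{"delta_pos":[-0.3,-2.7,0],"spin":0.01},{"delta_pos":[-0.3,-2.7,0],"spin":0.01},{"delta_pos":[-0.3,-2.7,0],"spin":0.01},{"delta_pos":[-0.3,-2.7,0],"spin":0.01},{"delta_pos":[-0.3,-2.7,0],"spin":0.01},{"delta_pos":[-0.3,-2.7,0],"spin":0.01},{"delta_pos":[-0.3,-2.7,0],"spin":0.01},{"delta_pos":[-0.3,-2.7,0],"spin":0.01},{"delta_pos":[-0.3,-2.7,0],"spin":0.01},{"delta_pos":[-0.3,-2.7,0],"spin":0.01},{"delta_pos":[-0.3,-2.7,0],"spin":0},{"delta_pos":[-0.3,-2.7,0],"spin":0},{"delta_pos":[-0.3,-2.7,0],"spin":0},{"delta_pos":[-0.3,-2.7,0],"spin":0}]'
python3 -m creep '[{"delta_pos":[-0.3,-2.7,-0.2],"spin":0},{"delta_pos":[-0.3,-2.7,-0.2],"spin":0},{"delta_pos":[-0.3,-2.7,-0.2],"spin":0},{"delta_pos":[-0.3,-2.7,-0.2],"spin":0},{"delta_pos":[-0.3,-2.7,-0.2],"spin":0},{"delta_pos":[-0.3,-2.7,-0.2],"spin":0},{"delta_pos":[-0.3,-2.7,-0.2],"spin":0},{"delta_pos":[-0.3,-2.7,-0.2],"spin":0},{"delta_pos":[-0.3,-2.7,-0.2],"spin":0},{"delta_pos":[-0.3,-2.7,-0.2],"spin":0},{"delta_pos":[-0.3,-2.7,-0.2],"spin":0},{"delta_pos":[-0.3,-2.7,-0.2],"spin":0},{"delta_pos":[-0.3,-2.7,-0.2],"spin":0},{"delta_pos":[-0.3,-1.9,-0.2],"spin":0},{"delta_pos":[0,0,0],"spin":0},{"delta_pos":[0,0,0],"spin":0}]'
python3 - <<'E'
from h import *
st=snap('wrist','w14.png'); print(st['position'],ang(st),st['q'])
print(find('wrist','carton_medium',st))
p=w2pix('wrist',(.371,-.332,.04),st).astype(int); print(p,cartons('w14.png',st,[tuple(p)],half=85))
E
```

```text
[0.45031073 0.41375357] ((449.286865234375, 413.4518737792969), (117.0910415649414, 146.80650329589844), 79.39048767089844)
[0.44898941 0.41221854] ((448.63262939453125, 412.2755432128906), (88.35655212402344, 64.3202896118164), 80.16392517089844)
clock: 37.78
position: [0.4104, 0.0366, 0.3462]
tcp_rot: [-0.681, 0.732, 0.001, -0.001]
force: [0.7, 0.3, -0.0]
opening: 1.0
grip_force: 0.0
clock: 39.12
position: [0.369, -0.3322, 0.3181]
tcp_rot: [-0.68, 0.733, 0.002, 0.0]
force: [-0.5, -0.2, -0.8]
opening: 0.999
grip_force: 0.0
[ 0.36896724 -0.33224286  0.31808135] -1.6452158141523971 [-8.61014251e-01  2.67340481e-01 -3.04446528e-01  1.00282878e+00
  3.70652104e-04 -2.35739541e+00]
[(0.92, [0.3723, -0.3316, -0.0014])]
[308 235] [('all', [371.0, -335.0], [79.0, 52.0], 86.2), ('top', [371.0, -333.0], [74.0, 52.0], 85.9)]
```

View pics/w14.png

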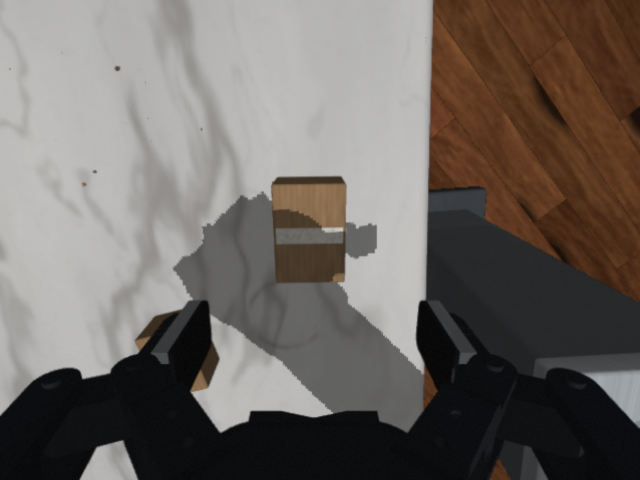

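The medium carton at (309,232) is aligned between the fingers. I'll grip it.

```bash
python3 -m creep '[{"delta_pos":[0.2,0,-2],"spin":0},{"delta_pos":[0,0,-2],"spin":0},{"delta_pos":[0,0,-2],"spin":0},{"delta_pos":[0,0,-2],"spin":0},{"delta_pos":[0,0,-2],"spin":0},{"delta_pos":[0,0,-2],"spin":0},{"delta_pos":[0,0,-1.1],"spin":0},{"delta_pos":[0,0,-0.3],"spin":0},{"delta_pos":[0,0,0],"spin":0}]' 100 30
python3 -m creep '[{"delta_pos":[0,0,0],"spin":0},{"delta_pos":[0,0,0],"spin":0},{"delta_pos":[0,0,0],"spin":0},{"delta_pos":[0,0,0],"spin":0},{"delta_pos":[0,0,0],"spin":0},{"delta_pos":[0,0,0],"spin":0},{"delta_pos":[0,0,0],"spin":0},{"delta_pos":[0,0,0],"spin":0},{"delta_pos":[0,0,0],"spin":0},{"delta_pos":[0,0,0],"spin":0}]' 0 30
python3 -m creep '[{"delta_pos":[0,0,1],"spin":0},{"delta_pos":[0,0,2],"spin":0},{"delta_pos":[0,0,3],"spin":0},{"delta_pos":[0,0,3],"spin":0},{"delta_pos":[0,0,3],"spin":0},{"delta_pos":[0,0,3],"spin":0},{"delta_pos":[0,0,2.5],"spin":0},{"delta_pos":[0,0,0],"spin":0}]'
python3 -c "
from h import *
print(ang(),manip.state()['position'])"
```

```text
clock: 39.97
position: [0.3714, -0.3306, 0.1849]
tcp_rot: [-0.682, 0.732, 0.002, 0.0]
force: [-0.3, 0.5, -0.6]
opening: 0.998
grip_force: 0.0
clock: 40.8
position: [0.3722, -0.3327, 0.1869]
tcp_rot: [-0.681, 0.732, -0.001, 0.0]
force: [-0.2, 1.2, 6.7]
opening: 0.615
grip_force: 33.0
clock: 41.47
position: [0.3727, -0.3334, 0.3668]
tcp_rot: [-0.681, 0.732, -0.005, -0.0]
force: [0.5, -0.1, -1.8]
opening: 0.613
grip_force: 32.2
-1.6435155235115413 [ 0.37273368 -0.33344946  0.36678563]
```

```bash
python3 -m creep '[{"delta_pos":[0.3,2.7,0],"spin":-0.01},{"delta_pos":[0.3,2.7,0],"spin":-0.01},{"delta_pos":[0.3,2.7,0],"spin":-0.01},{"delta_pos":[0.3,2.7,0],"spin":-0.01},{"delta_pos":[0.3,2.7,0],"spin":-0.01},{"delta_pos":[0.3,2.7,0],"spin":-0.01},{"delta_pos":[0.3,2.7,0],"spin":-0.01},{"delta_pos":[0.3,2.7,0],"spin":-0.01},{"delta_pos":[0.3,2.7,0],"spin":-0.01},{"delta_pos":[0.3,2.7,0],"spin":-0.01},{"delta_pos":[0.3,2.7,0],"spin":0},{"delta_pos":[0.3,2.7,0],"spin":0},{"delta_pos":[0.3,2.7,0],"spin":0},{"delta_pos":[0.3,2.7,0],"spin":0}]'
python3 -m creep '[{"delta_pos":[0.3,2.7,0],"spin":0},{"delta_pos":[0.3,2.7,0],"spin":0},{"delta_pos":[0.3,2.7,0],"spin":0},{"delta_pos":[0.3,2.7,0],"spin":0},{"delta_pos":[0.3,2.7,0],"spin":0},{"delta_pos":[0.3,2.7,0],"spin":0},{"delta_pos":[0.3,2.7,0],"spin":0},{"delta_pos":[0.3,2.7,0],"spin":0},{"delta_pos":[0.3,2.7,0],"spin":0},{"delta_pos":[0.3,2.7,0],"spin":0},{"delta_pos":[0.3,2.7,0],"spin":0},{"delta_pos":[0.3,2.7,0],"spin":0},{"delta_pos":[0.2,2.7,0],"spin":0},{"delta_pos":[0.2,2.0,0],"spin":0},{"delta_pos":[0,0,-1],"spin":0},{"delta_pos":[0,0,-1],"spin":0},{"delta_pos":[0,0,0],"spin":0},{"delta_pos":[0,0,0],"spin":0}]'
python3 - <<'E'
from h import *
st=snap('wrist','w15.png'); print(st['position'],ang(st),st['force'])
for t in ('carton_medium','carton_large'): print(t,find('wrist',t,st))
E
```

```text
clock: 42.63
position: [0.4131, 0.0471, 0.3604]
tcp_rot: [-0.643, 0.765, 0.0, -0.0]
force: [1.2, 0.1, -2.0]
opening: 0.614
grip_force: 32.1
clock: 44.13
position: [0.4531, 0.4154, 0.3392]
tcp_rot: [-0.643, 0.766, 0.0, -0.002]
force: [-0.6, -0.1, -0.9]
opening: 0.614
grip_force: 32.1
[0.45309835 0.41537941 0.33915094] -1.7443418215507809 [-0.63830617 -0.12239265 -0.85549982]
carton_medium [(0.9, [0.4525, 0.4176, 0.1509])]
carton_large [(0.98, [0.4528, 0.4189, 0.0118])]
```

```bash
python3 -m creep '[{"delta_pos":[0,0,-2],"spin":0},{"delta_pos":[0,0,-2],"spin":0},{"delta_pos":[0,0,-2],"spin":0},{"delta_pos":[0,0,-1.5],"spin":0},{"delta_pos":[0,0,-1],"spin":0},{"delta_pos":[0,0,-0.5],"spin":0},{"delta_pos":[0,0,-0.3],"spin":0},{"delta_pos":[0,0,-0.3],"spin":0},{"delta_pos":[0,0,0],"spin":0},{"delta_pos":[0,0,0],"spin":0}]'
python3 -m creep '[{"delta_pos":[0,0,-0.1],"spin":0},{"delta_pos":[0,0,-0.1],"spin":0},{"delta_pos":[0,0,0],"spin":0},{"delta_pos":[0,0,0],"spin":0}]'
```

```text
clock: 45.12
position: [0.4541, 0.417, 0.2455]
tcp_rot: [-0.644, 0.765, 0.0, 0.001]
force: [0.3, 0.8, -1.6]
opening: 0.615
grip_force: 32.1
clock: 45.45
position: [0.4537, 0.4168, 0.2428]
tcp_rot: [-0.644, 0.765, 0.0, 0.0]
force: [0.0, -0.4, -1.7]
opening: 0.618
grip_force: 32.1
```

```bash
python3 -m creep '[{"delta_pos":[0,0,-0.1],"spin":0},{"delta_pos":[0,0,-0.1],"spin":0},{"delta_pos":[0,0,0],"spin":0},{"delta_pos":[0,0,0],"spin":0}]'
python3 -m creep '[{"delta_pos":[0,0,-0.1],"spin":0},{"delta_pos":[0,0,-0.05],"spin":0},{"delta_pos":[0,0,0],"spin":0},{"delta_pos":[0,0,0],"spin":0}]'
```

```text
clock: 45.78
position: [0.4537, 0.4167, 0.2405]
tcp_rot: [-0.644, 0.765, 0.0, -0.0]
force: [0.1, 0.1, -1.8]
opening: 0.616
grip_force: 32.1
clock: 46.12
position: [0.4537, 0.4167, 0.2392]
tcp_rot: [-0.644, 0.765, 0.0, -0.0]
force: [-0.3, 0.1, -1.8]
opening: 0.615
grip_force: 32.2
```

```bash
python3 -m creep '[{"delta_pos":[0,0,-0.1],"spin":0},{"delta_pos":[0,0,0],"spin":0},{"delta_pos":[0,0,0],"spin":0}]'
python3 -m creep '[{"delta_pos":[0,0,-0.1],"spin":0},{"delta_pos":[0,0,0],"spin":0},{"delta_pos":[0,0,0],"spin":0}]'
```

```text
clock: 46.37
position: [0.4537, 0.4168, 0.239]
tcp_rot: [-0.644, 0.765, -0.0, 0.0]
force: [-1.7, -0.5, 5.3]
opening: 0.617
grip_force: 32.8
clock: 46.62
position: [0.4536, 0.4167, 0.2389]
tcp_rot: [-0.644, 0.765, -0.0, 0.0]
force: [-3.5, -2.9, 11.4]
opening: 0.613
grip_force: 33.5
```

```bash
python3 -m creep '[{"delta_pos":[0,0,0.1],"spin":0},{"delta_pos":[0,0,0],"spin":0},{"delta_pos":[0,0,0],"spin":0},{"delta_pos":[0,0,0],"spin":0},{"delta_pos":[0,0,0],"spin":0},{"delta_pos":[0,0,0],"spin":0},{"delta_pos":[0,0,1],"spin":0},{"delta_pos":[0,0,2],"spin":0},{"delta_pos":[0,0,3],"spin":0},{"delta_pos":[0,0,3],"spin":0},{"delta_pos":[0,0,2],"spin":0},{"delta_pos":[0,0,0],"spin":0},{"delta_pos":[0,0,0],"spin":0}]' 100
python3 - <<'E'
from h import *
st=snap('wrist','w16.png'); print(st['position'],ang(st))
for t in ('carton_medium','carton_large'): print(t,find('wrist',t,st))
E
python3 -m creep '[{"delta_pos":[0.1,-2.7,0],"spin":0.015},{"delta_pos":[0.1,-2.7,0],"spin":0.015},{"delta_pos":[0.1,-2.7,0],"spin":0.015},{"delta_pos":[0.1,-2.7,0],"spin":0.015},{"delta_pos":[0.1,-2.7,0],"spin":0.015},{"delta_pos":[0.1,-2.7,0],"spin":0.015},{"delta_pos":[0.1,-2.7,0],"spin":0.015},{"delta_pos":[0.1,-2.7,0],"spin":0.015},{"delta_pos":[0.1,-2.7,0],"spin":0.015},{"delta_pos":[0.1,-2.7,0],"spin":0.015},{"delta_pos":[0.1,-2.7,0],"spin":0.015},{"delta_pos":[0.1,-2.7,0],"spin":0.015}]'
python3 -m creep '[{"delta_pos":[0.2,-2.7,-0.2],"spin":0.015},{"delta_pos":[0.2,-2.7,-0.2],"spin":0.015},{"delta_pos":[0.2,-2.7,-0.2],"spin":0.015},{"delta_pos":[0.2,-2.7,-0.2],"spin":0.015},{"delta_pos":[0.2,-2.7,-0.2],"spin":0.015},{"delta_pos":[0.2,-2.7,-0.2],"spin":0.015},{"delta_pos":[0.2,-2.7,-0.2],"spin":0.015},{"delta_pos":[0.2,-2.7,-0.2],"spin":0.015},{"delta_pos":[0.2,-2.7,-0.2],"spin":0.015},{"delta_pos":[0.2,-2.7,-0.2],"spin":0.015},{"delta_pos":[0.2,-2.7,-0.2],"spin":0.015},{"delta_pos":[0.3,-2.5,-0.2],"spin":0.015},{"delta_pos":[0,0,0],"spin":0},{"delta_pos":[0,0,0],"spin":0}]'
python3 - <<'E'
from h import *
st=snap('wrist','w17.png'); print(st['position'],ang(st),st['q'])
print(find('wrist','carton_small',st))
p=w2pix('wrist',(.491,-.229,.04),st).astype(int); print(p,cartons('w17.png',st,[tuple(p)],half=75))
E
```

```text
clock: 47.7
position: [0.4543, 0.4172, 0.3505]
tcp_rot: [-0.644, 0.765, -0.0, 0.002]
force: [0.3, -0.1, 0.1]
opening: 0.997
grip_force: 0.0
[0.45427249 0.41717398 0.35053562] -1.743329311600907
carton_medium [(0.93, [0.453, 0.4192, 0.0532]), (0.45, [0.6615, 0.4277, 0.0009])]
carton_large []
clock: 48.85
position: [0.4648, 0.0914, 0.3468]
tcp_rot: [0.71, -0.704, -0.001, 0.001]
force: [0.8, -0.1, 0.1]
opening: 1.004
grip_force: 0.0
clock: 50.02
position: [0.4901, -0.2301, 0.3226]
tcp_rot: [0.769, -0.639, -0.002, 0.0]
force: [-0.5, 0.1, 0.1]
opening: 0.998
grip_force: 0.0
[ 0.49014433 -0.23009965  0.32261022] -1.385803968601934 [-5.56123765e-01  3.49039393e-01 -1.76579656e-01  1.04827363e+00
  1.51708113e-04 -2.31191509e+00]
[(0.89, [0.4887, -0.2298, 0.0025])]
[310 234] [('all', [493.0, -232.0], [41.0, 64.0], 10.7), ('top', [481.0, -240.0], [34.0, 69.0], 43.3)]
```

```bash
python3 -m creep '[{"delta_pos":[0,0,-2],"spin":0},{"delta_pos":[0,0,-2],"spin":0},{"delta_pos":[0,0,-2],"spin":0},{"delta_pos":[0,0,-2],"spin":0},{"delta_pos":[0,0,-2],"spin":0},{"delta_pos":[0,0,-2],"spin":0},{"delta_pos":[0,0,-1.3],"spin":0},{"delta_pos":[0,0,-0.4],"spin":0},{"delta_pos":[0,0,0],"spin":0}]' 100 30
python3 -m creep '[{"delta_pos":[0,0,0],"spin":0},{"delta_pos":[0,0,0],"spin":0},{"delta_pos":[0,0,0],"spin":0},{"delta_pos":[0,0,0],"spin":0},{"delta_pos":[0,0,0],"spin":0},{"delta_pos":[0,0,0],"spin":0},{"delta_pos":[0,0,0],"spin":0},{"delta_pos":[0,0,0],"spin":0},{"delta_pos":[0,0,0],"spin":0},{"delta_pos":[0,0,0],"spin":0},{"delta_pos":[0,0,0],"spin":0},{"delta_pos":[0,0,0],"spin":0}]' 0 30
python3 -m creep '[{"delta_pos":[0,0,1],"spin":0},{"delta_pos":[0,0,2],"spin":0},{"delta_pos":[0,0,3],"spin":0},{"delta_pos":[0,0,3],"spin":0},{"delta_pos":[0,0,3],"spin":0},{"delta_pos":[0,0,3],"spin":0},{"delta_pos":[0,0,2.5],"spin":0},{"delta_pos":[0,0,0],"spin":0}]'
python3 -c "
from h import *
print(ang(),manip.state()['position'])"
```

```text
clock: 50.87
position: [0.4899, -0.2277, 0.1861]
tcp_rot: [0.771, -0.637, -0.002, 0.0]
force: [0.5, 0.1, -0.1]
opening: 0.997
grip_force: 0.0
clock: 51.87
position: [0.4915, -0.2296, 0.1885]
tcp_rot: [0.77, -0.638, 0.001, -0.0]
force: [0.0, 1.1, 6.4]
opening: 0.485
grip_force: 32.0
clock: 52.53
position: [0.4919, -0.2301, 0.3684]
tcp_rot: [0.77, -0.638, 0.005, -0.0]
force: [0.7, -1.7, -0.6]
opening: 0.489
grip_force: 31.2
-1.3835018833243173 [ 0.49189571 -0.23005336  0.36839651]
```

```bash
python3 -m creep '[{"delta_pos":[-0.1,2.7,0],"spin":-0.015},{"delta_pos":[-0.1,2.7,0],"spin":-0.015},{"delta_pos":[-0.1,2.7,0],"spin":-0.015},{"delta_pos":[-0.1,2.7,0],"spin":-0.015},{"delta_pos":[-0.1,2.7,0],"spin":-0.015},{"delta_pos":[-0.1,2.7,0],"spin":-0.015},{"delta_pos":[-0.1,2.7,0],"spin":-0.015},{"delta_pos":[-0.1,2.7,0],"spin":-0.015},{"delta_pos":[-0.1,2.7,0],"spin":-0.015},{"delta_pos":[-0.1,2.7,0],"spin":-0.015},{"delta_pos":[-0.1,2.7,0],"spin":-0.015},{"delta_pos":[-0.1,2.7,0],"spin":-0.015}]'
python3 -m creep '[{"delta_pos":[-0.2,2.7,0],"spin":-0.015},{"delta_pos":[-0.2,2.7,0],"spin":-0.015},{"delta_pos":[-0.2,2.7,0],"spin":-0.015},{"delta_pos":[-0.2,2.7,0],"spin":-0.015},{"delta_pos":[-0.2,2.7,0],"spin":-0.015},{"delta_pos":[-0.2,2.7,0],"spin":-0.015},{"delta_pos":[-0.2,2.7,0],"spin":-0.015},{"delta_pos":[-0.2,2.7,0],"spin":-0.015},{"delta_pos":[-0.2,2.7,0],"spin":-0.015},{"delta_pos":[-0.2,2.7,0],"spin":-0.015},{"delta_pos":[-0.2,2.7,0],"spin":-0.015},{"delta_pos":[-0.3,2.6,0],"spin":-0.015},{"delta_pos":[0,0,0],"spin":0},{"delta_pos":[0,0,0],"spin":0},{"delta_pos":[0,0,0],"spin":0}]'
python3 - <<'E'
from h import *
st=snap('wrist','w18.png'); print(st['position'],ang(st),st['force'])
for t in ('carton_small','carton_medium','carton_large'): print(t,find('wrist',t,st))
E
```

```text
clock: 53.53
position: [0.4779, 0.0959, 0.3617]
tcp_rot: [0.709, -0.705, -0.0, 0.001]
force: [-0.0, -0.4, -1.8]
opening: 0.487
grip_force: 31.1
clock: 54.78
position: [0.4535, 0.4172, 0.3615]
tcp_rot: [-0.644, 0.765, -0.0, -0.001]
force: [-0.3, 0.2, -1.1]
opening: 0.489
grip_force: 31.1
[0.45345191 0.41721606 0.36149139] -1.7431443326085962 [-0.27394627  0.15534953 -1.10353907]
carton_small [(0.78, [0.4495, 0.4173, 0.172])]
carton_medium [(0.92, [0.4567, 0.42, 0.0511])]
carton_large []
```

```bash
python3 -m creep '[{"delta_pos":[0,0,-2],"spin":0},{"delta_pos":[0,0,-2],"spin":0},{"delta_pos":[0,0,-1.5],"spin":0},{"delta_pos":[0,0,-1],"spin":0},{"delta_pos":[0,0,-0.5],"spin":0},{"delta_pos":[0,0,-0.4],"spin":0},{"delta_pos":[0,0,-0.3],"spin":0},{"delta_pos":[0,0,0],"spin":0},{"delta_pos":[0,0,0],"spin":0},{"delta_pos":[0,0,0],"spin":0}]'
python3 -m creep '[{"delta_pos":[0,0,-0.2],"spin":0},{"delta_pos":[0,0,-0.1],"spin":0},{"delta_pos":[0,0,0],"spin":0},{"delta_pos":[0,0,0],"spin":0}]'
```

```text
clock: 55.82
position: [0.454, 0.418, 0.2861]
tcp_rot: [-0.644, 0.765, -0.0, 0.001]
force: [0.3, 0.5, -1.3]
opening: 0.489
grip_force: 31.2
clock: 56.15
position: [0.4537, 0.4177, 0.2822]
tcp_rot: [-0.644, 0.765, 0.0, -0.0]
force: [0.4, -0.4, -1.1]
opening: 0.487
grip_force: 31.2
```

```bash
python3 -m creep '[{"delta_pos":[0,0,-0.1],"spin":0},{"delta_pos":[0,0,0],"spin":0},{"delta_pos":[0,0,0],"spin":0}]'
python3 -m creep '[{"delta_pos":[0,0,-0.1],"spin":0},{"delta_pos":[0,0,0],"spin":0},{"delta_pos":[0,0,0],"spin":0}]'
```

```text
clock: 56.4
position: [0.4537, 0.4177, 0.2811]
tcp_rot: [-0.644, 0.765, 0.0, -0.0]
force: [-0.5, 0.1, -1.0]
opening: 0.483
grip_force: 31.2
clock: 56.65
position: [0.4538, 0.4178, 0.2806]
tcp_rot: [-0.644, 0.765, 0.0, 0.0]
force: [-0.4, 0.0, 1.3]
opening: 0.485
grip_force: 31.3
```

```bash
python3 -m creep '[{"delta_pos":[0,0,0],"spin":0},{"delta_pos":[0,0,0],"spin":0},{"delta_pos":[0,0,0],"spin":0},{"delta_pos":[0,0,0],"spin":0},{"delta_pos":[0,0,0],"spin":0},{"delta_pos":[0,0,0],"spin":0},{"delta_pos":[0,0,1],"spin":0},{"delta_pos":[0,0,2],"spin":0},{"delta_pos":[0,0,3],"spin":0},{"delta_pos":[0,0,3],"spin":0},{"delta_pos":[0,0,3],"spin":0},{"delta_pos":[0,-2,1],"spin":0},{"delta_pos":[0,-2,0],"spin":0},{"delta_pos":[0,-2.5,0],"spin":0},{"delta_pos":[0,-2.5,0],"spin":0},{"delta_pos":[0,-2.5,0],"spin":0},{"delta_pos":[0,-2.5,0],"spin":0},{"delta_pos":[0,0,0],"spin":0},{"delta_pos":[0,0,0],"spin":0}]' 100
python3 - <<'E'
from h import *
st=snap('wrist','w19.png'); print(st['position'],ang(st),st['force'])
for t in ('tin_1','carton_small','carton_medium','carton_large','board','rack_stop'): print(t,find('wrist',t,st))
E
```

```text
clock: 58.23
position: [0.4538, 0.2769, 0.4112]
tcp_rot: [-0.643, 0.766, 0.0, 0.001]
force: [-0.3, -0.1, -0.5]
opening: 0.997
grip_force: 0.0
[0.45377815 0.2768567  0.41122711] -1.7454840086075214 [-0.28956441 -0.10708357 -0.54304773]
tin_1 [(0.86, [0.5657, 0.1979, 0.0273]), (0.86, [0.5638, 0.1168, 0.0215])]
carton_small [(0.96, [0.4508, 0.4198, 0.0939])]
carton_medium [(0.79, [0.451, 0.4194, 0.0534])]
carton_large [(0.91, [0.4531, 0.419, 0.0104])]
board []
rack_stop []
```

View pics/w19.png

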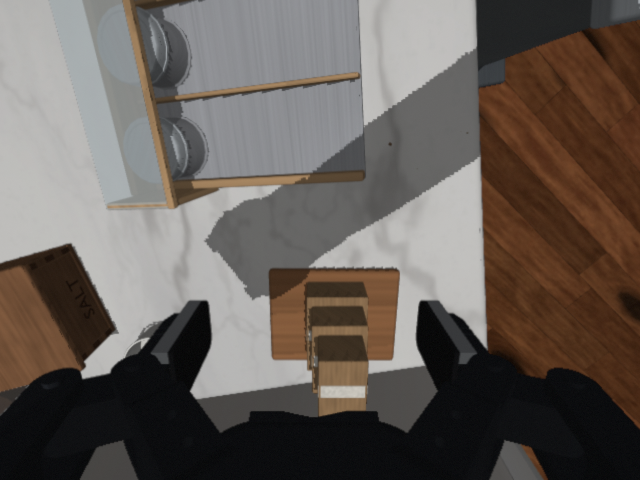

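The cartons form a neat column on the board, at (338,330) in the picture, and tins are seated at (160,150) and (145,45). I'll check the lane 1 tin by detector from the fixed cameras, then hand in.

```bash
python3 - <<'E'
from h import *
for c in ('side','scene'):
    snap(c,c+'9.png'); print(c,find(c,'tin_1'),find(c,'tin_1',kind='boxes_of'))
E
```

```text
side [(0.68, [0.3771, -0.0935, -0.0006]), (0.68, [0.4557, -0.5773, -0.0014]), (0.62, [0.5592, 0.1211, 0.0294]), (0.44, [0.5668, 0.1972, 0.029]), (0.44, [0.5464, 0.1218, 0.1019]), (0.41, [0.5548, 0.0421, 0.0226])] [(0.72, [0.4493, -0.5895, 0.0387]), (0.59, [0.3755, -0.1118, 0.0368]), (0.49, [0.5527, 0.1823, 0.0628]), (0.48, [0.5036, 0.0867, 0.062]), (0.46, [0.5395, 0.0331, 0.0624])]
scene [(0.81, [0.3856, -0.0956, -0.0045]), (0.75, [0.457, -0.5745, -0.0029]), (0.51, [0.5649, 0.1156, 0.0237]), (0.48, [0.5568, 0.0395, 0.0216])] [(0.71, [0.3803, -0.0798, 0.04]), (0.7, [0.5485, 0.1231, 0.0548]), (0.56, [0.4532, -0.5561, 0.0345])]
```

All three tins are seated.

```bash
python3 -c "
from rig import manip
print(manip.finish_job())"
```

```text
the job is handed in; nothing more can be done
None
```

The job is handed in, with no verdict returned: at the last look all three grey tins were against the stop in their own lanes and the three cartons stood squarely stacked on the board, and the arm never touched the timer, ramekin or mug.

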